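# Lock the stake onto its bar with the linchpin

### The arm

A 6-joint arm with a two-finger parallel gripper is mounted at the origin on the work surface. World frame = base frame: x ahead of the robot, y to its left, z up, the work surface at z = 0. Lengths are in m, angles in rad, forces in N, time in s.
With the tool pointing down it reaches from about 0.3 to 0.95 m from the base axis. Payload 3.1 kg.
Tool frame: the origin (TCP) lies midway between the tips of the shut fingers; the grasp point (between the pads) lies 19 mm behind it; z points along the fingers, x is the direction in which the jaws open and shut, and the axes are right-handed (so a half turn about z gives the same grasp; the last joint's range is limited). The gripper opens to 85 mm and grips with 20 to 120 N. Pads are 22 mm wide; open, the fingers measure 114 mm over their backs; the gripper's body (76 mm by 85 mm) begins 54 mm behind the grasp point. The pads swing forward as they close: fully open they stand 13 mm farther back than shut.
Start: joints at [1.267, 0.308, 1.634, -0, 1.2, -0.07], TCP at [0.145, 0.608, 0.231] pointing down, gripper open.
Joint ranges: [-3.06, 3.06], [-0.79, 1.96], [0.05, 2.63], [-1.19, 4.34], [0.05, 2.64], [-2.94, 2.94]. Speed limits (rad/s): [2.79, 2.79, 3.14, 3.14, 3.14, 3.14].

### API

Orientations are given as a rotation vector (axis times angle).
In Python, from rig import r gives the robot as it stands.
- The arm moves only by the tool carry_out, never from a script. Its argument "moves" is a list that holds one entry, the list of rows, each a list of 5 numbers: the shift along the tool's x, y, z in units of 2.5 cm (1.0 is 2.5 cm), then the turn about the tool's z in units of 0.08 rad (1.0 is 0.08 rad), then the opening, from 0 (shut) to 1 (fully open). A call has exactly 8 rows; each row shifts and turns the pose as measured when the row begins, along the tool's axes as they then stand; what a row does not reach is not made up. A row lasts 1/12 s, in which the tool goes at most 41.7 mm and 7.16 degrees, less where a joint would pass 70% of its speed; a pose out of reach is approached as far as the arm can. A call with a number of a shift or a turn outside -1 to 1 is refused whole. A call with a gripper value outside its range is refused whole. The fingers move at their own pace and stop on an object; "grip_force" is the grip in N (left out, the last holds). Time passes only in rows, so rows that do not move let the fingers close, or fill a call up. It gives the time, the measured TCP pose, the force and the opening at its end, in the units of the state.
- r.sense(): the state, without advancing time (a new reading comes with each control period).
- r.read_camera(name): name is "side" or "top" or "wrist"; returns a dict with "pixels" (480x640x3 uint8, red, green, blue), "fx", "fy", "cx", "cy" (pixels), "pose" (4x4, takes a point from camera to world coordinates); the wrist camera has in their place "mount" (4x4, takes a point from camera to tool coordinates, whose origin is the TCP and whose axes are the tool frame's). Camera axes: x right, y down, z forward; pixel columns grow to the right and rows downward; lengths in m; the calibration is good to about 2 mm. The wrist camera is an equidistant fisheye: a pixel r from the principal point sees the ray r / f radians off the axis. A picture is of the moment at which its call begins: read the wrist's pose just before it. There is no depth.
- r.sign_off(): hands the job in, once; it reports no verdict.
The state is a dict: "time": time; "joint_pos": joint angles; "joint_vel": joint speeds; "effort": joint torques, N m; "ee_pos": TCP position; "tcp_rot": TCP orientation; "wrist_force": force on the tool from outside, world axes, zero at the start; "wrist_torque": the same for the moment, N m; "grip_width": finger opening in m.
Only numpy, scipy, OpenCV 4.12 (cv2) and the standard library are available. Lean on these libraries where they do the work, as an engineer would, in place of code of your own. Each camera call takes 0.05 s, during which the arm holds its last target.

### The job

On the goldsmith's bench, lock the stake on its holder: take the red-topped linchpin out of the wooden block and push it down through the cross hole near the free end of the steel bar, ring on the stake's side, until its shoulder lies on the bar. Then swing its wire ring over the pin and down past the bar's free end as far as it will go, and let go. Feel for the hole and press gently, never with more than about 45 newtons on the holder; do not force the ring, and leave the other tools alone.

Things in the scene. Friction and masses are not known exactly. Their poses are not given: they have to be found in the camera images.
- linchpin: brass linchpin with a red thumb grip, 90 g. Origin: centre of its shoulder's underside, on the shank axis; z up along the pin. Shoulder block 18 (x) x 24 (y) x 12 mm high above the origin; round shank below. Starts upright (leaning up to 5 degrees) in one of the wooden block's two sockets, shoulder on the block's top. The ring hinge runs along y, 6 mm above the origin; ring to +x at joint 0
- pin_grip (a point): in the middle of the flat red thumb grip, 23 mm above the linchpin's origin. The grip is 20 (x) x 14 (y) mm, from 12 to 33 mm above the origin; pinch it across the 14 mm, fingertips staying above the ring (14 mm or more above the origin)
- pin_tip (a point): lower end of the shank, 32 mm below the linchpin's origin. The shank is round, 8 mm across, its last 3 mm tapered to 5.6 mm
- ring (a joint): angle of the steel wire ring about its hinge, rad: 0 lies level towards the pin's +x, pi/2 stands up, pi lies level towards -x, the stop is at 4.04 (52 degrees below level on the -x side). Stiff hinge (friction 0.035 N m): it stays where it is left, 1 to 2 N at its end moves it; forced against its stop or along its length with 20 N it pries the pin too hard. Starts between 0.2 and 0.45
- ring_end (a point): middle of the ring's far cross wire, 50 mm from the hinge, inside a red round sleeve 9 mm across and 28 mm long (along the pin's y): pinch it there from above, or push it. The ring is a U of 6 mm wire, symmetric about the pin; its two side wires run 12 to 50 mm from the hinge, 46 mm wide over the outsides (34 mm inside), so it passes either side of the bar
- stand: green stake holder, bolted down. Origin on the bench below bar_mark, z up. A level square steel bar, 20 mm wide and 20 mm high, reaches from its column towards the stand's -x (roughly to the robot), top face 100 mm above the bench. Column 116 mm high, from 145 mm on +x of the origin
- bar_root (a point): on the bar's top face, 81 mm from bar_mark towards the column (stand's +x): where the brass sleeve carrying the small steel dome stake begins when the bar is fully out (sleeve 32 mm wide, 34 mm long, stake top 138 mm above the bench; it moves in with the bar). Between it and the bar's free end nothing stands beside or below the bar
- bar_mark (a point): on the bar's top face, mid-width: the cross hole's place with the bar fully out. The bar is clamped 4 to 30 mm further in (not measured, stays put), so the true hole lies 4 to 30 mm from here along the stand's +x, 0 mm along y. Hole 9.5 mm wide, sharp-edged, vertical, right through the bar; the bar's free end is 18 mm from it on -x. A spring ball in it rubs: pushing home takes a few newtons (under 10)
- block: wooden tool block 100 (x) x 170 (y) x 46 mm high, fixed; origin under its centre. Two sockets 12 mm wide and 38 mm deep in its top, 45 mm either side of the centre along y; one holds the linchpin, the other the punch
- punch: steel punch standing in the other socket, 42 mm high above the block; origin at its shoulder's underside; leave it there
- bench_block: round dark steel bench block, 110 mm across, 22 mm high; bystander, origin under its centre
- hammer: small hammer lying on the bench, 240 mm; bystander
- handpiece: brass and steel scriber handle, about 170 mm long, lying; bystander
- file: file with a wooden handle, about 205 mm, lying; bystander
- jar: white ceramic cup, 60 mm across, 50 mm high; bystander
- oil: amber glass jar with black cap, 44 mm across, 90 mm high; bystander
There are look-alikes about, which are no part of the job. What is shaped like the linchpin but blue is not meant.

How it is judged:
On the way, in this order (a step that is already met when the one before it is completed fails the run):
1. the linchpin is fully home in the bar's cross hole, upright, the ring still on the stake's side (z of linchpin in the frame of bar_mark between -0.003 and 0.0025 m and x of linchpin in the frame of bar_mark between 0 and 0.034 m and y of linchpin in the frame of bar_mark between -0.004 and 0.004 m and angle between linchpin's own z axis and vertical below 0.12 rad and value of joint ring below 1.5 rad), for 0.2 s.
2. the ring has been swung over and down past the bar's free end (z of linchpin in the frame of bar_mark between -0.003 and 0.0025 m and x of linchpin in the frame of bar_mark between 0 and 0.034 m and y of linchpin in the frame of bar_mark between -0.004 and 0.004 m and angle between linchpin's own z axis and vertical below 0.12 rad and value of joint ring above 3.85 rad and height (world z) of ring_end below 0.0755 m), for 0.2 s.
At the end, for the whole second after the job is handed in: The linchpin stands in the bar's cross hole within 7 degrees of upright, its shoulder within 2.5 mm of the bar's top face; its ring is swung over to beyond 3.85 rad (stop 4.04), the far wire below the bar's underside on the free-end side; everything released and at rest (all of step 2 and x of ring_end in the frame of bar_mark below 0.006 m and y of ring_end in the frame of bar_mark between -0.014 and 0.014 m and linear speed of linchpin below 0.02 m/s and contact force between linchpin and the fingers below 0.1 N); the robot touches nothing.
It fails at once if the linchpin pressed on the holder with more than 45 N before its ring is swung up (contact force between linchpin and stand above 45 N and value of joint ring below 0.8 rad).
It fails at once if the linchpin pried in the holder with more than 80 N in all by forcing its ring (contact force between linchpin and stand above 80 N).
It fails at once if the robot itself pressed on the holder with more than 45 N (contact force between any of the fingers, the arm and stand above 45 N).
It fails at once if another tool was disturbed (moved more than 20 to 30 mm) (distance of any of punch, hammer, handpiece, file, jar, oil from where it was at the start of the episode above 0.03 m or distance of bench_block from where it was at the start of the episode above 0.02 m).
It also fails if it takes over 72 s, if anything falls off the work surface, if the arm or the gripper's body presses on something with over 40 N, if the wrist force passes 120 N, or if a joint passes its speed limit or range.

## Working session

There is one attempt and no reset: what is moved stays moved. The work goes in short steps, Python scripts to look and compute and a tool call to move; the robot and the scene stay as the last step left them, time stands still between calls to the robot, and variables do not carry over. Pictures are saved under pics/ and viewed, and the job is handed in when it is done.

Besides the shell and the picture viewer there is one more tool, called after "Request:" as name([rows], argument=value, ...), one row to a line, values as JSON. carry_out: Moves the arm, as the interface text tells. Shifts and turns lie within -1 to 1; 1 stands for 2.5 cm of shift or 0.08 rad of turn. Its arguments: {"type":"object","properties":{"moves":{"type":"array"},"grip_force":{"type":"number"}},"required":["moves"]}

```bash
ls; mkdir -p pics; python3 - <<'E'
from rig import r
import cv2,numpy as np
s=r.sense()
for k,v in s.items(): print(k,np.round(v,4))
for n in ["side","top","wrist"]:
    c=r.read_camera(n); cv2.imwrite(f"pics/{n}0.png",c["pixels"][:,:,::-1])
    print(n,{k:np.round(v,4).tolist() for k,v in c.items() if k!="pixels"})
E
```

```text
pics
time 0.0
joint_pos [ 1.2673  0.309   1.6352  0.      1.1997 -0.0697]
joint_vel [-0.0014  0.0011 -0.0005 -0.0002  0.0021 -0.0008]
effort [ 7.00000e-04 -4.15248e+01 -2.76668e+01  0.00000e+00  1.01000e-02
 -0.00000e+00]
ee_pos [0.1446 0.6072 0.23  ]
tcp_rot [ 2.4644  1.9464 -0.003 ]
wrist_force [-0.0452  0.5578  0.3085]
wrist_torque [ 0.0352 -0.0041  0.0002]
grip_width 0.0853
side {'fx': 553.1986, 'fy': 553.1986, 'cx': 325.0793, 'cy': 240.9632, 'pose': [[0.8217, -0.421, 0.3841, 0.0845], [-0.5696, -0.5837, 0.5787, -0.7488], [-0.0194, -0.6943, -0.7194, 0.9755], [0.0, 0.0, 0.0, 1.0]]}
top {'fx': 578.2063, 'fy': 578.2063, 'cx': 314.3603, 'cy': 250.2121, 'pose': [[-0.0084, -0.9825, 0.1862, 0.3292], [-0.9996, 0.0133, 0.0251, -0.0394], [-0.0271, -0.1859, -0.9822, 1.2784], [0.0, 0.0, 0.0, 1.0]]}
wrist {'fx': 371.6483, 'fy': 371.6483, 'cx': 319.2396, 'cy': 237.9523, 'mount': [[1.0, -0.001, 0.0005, -0.0], [0.0008, 0.9502, 0.3117, -0.0813], [-0.0008, -0.3117, 0.9502, -0.1425], [0.0, 0.0, 0.0, 1.0]]}
```

View pics/side0.png

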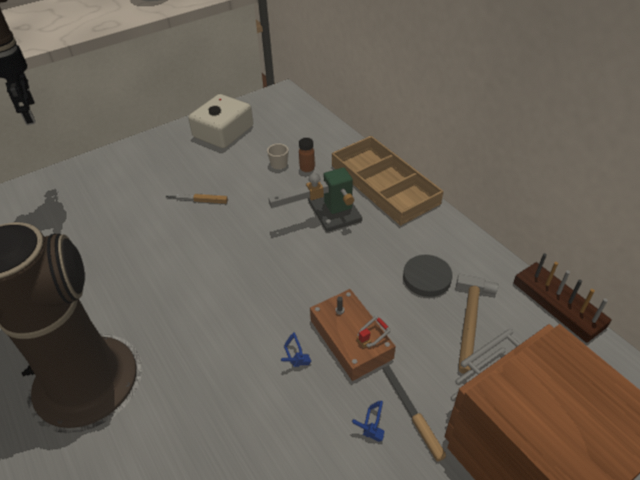

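View pics/top0.png

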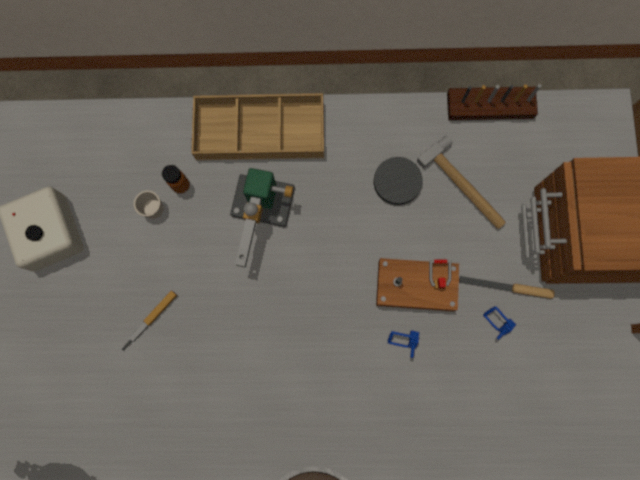

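View pics/wrist0.png

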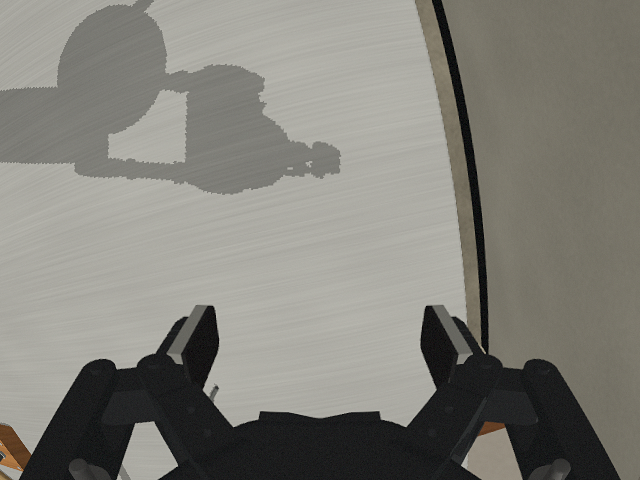

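Top view: linchpin's red grip at about (441,283), ring sleeve at (440,262); bar from (243,262) to its stake at (252,208). I'll zoom in and measure.

```bash
cat > h.py <<'E'
import numpy as np,cv2
from scipy.spatial.transform import Rotation as R
def ray(c,u,v,T=None):
    P=c["pose"] if T is None else T
    if T is None:
        d=np.array([(u-c["cx"])/c["fx"],(v-c["cy"])/c["fy"],1.])
    else:
        a=np.array([u-c["cx"],v-c["cy"]])/c["fx"]; t=np.linalg.norm(a)+1e-12
        d=np.array([*(a/t*np.sin(t)),np.cos(t)])
    d=P[:3,:3]@d
    return P[:3,3],d/np.linalg.norm(d)
def onz(c,u,v,z,T=None):
    o,d=ray(c,u,v,T); return o+d*(z-o[2])/d[2]
def tri(r1,r2):
    (o1,d1),(o2,d2)=r1,r2
    A=np.stack([d1,-d2],1); t=np.linalg.lstsq(A,o2-o1,rcond=None)[0]
    p,q=o1+d1*t[0],o2+d2*t[1]; return (p+q)/2,np.linalg.norm(p-q)
def proj(c,p,T=None):
    P=c["pose"] if T is None else T
    q=P[:3,:3].T@(np.asarray(p)-P[:3,3])
    if T is None: return np.array([c["cx"]+c["fx"]*q[0]/q[2],c["cy"]+c["fy"]*q[1]/q[2]])
    t=np.arctan2(np.hypot(q[0],q[1]),q[2]); n=np.hypot(q[0],q[1])+1e-12
    return np.array([c["cx"]+c["fx"]*t*q[0]/n,c["cy"]+c["fx"]*t*q[1]/n])
def toolT(s):
    T=np.eye(4);T[:3,:3]=R.from_rotvec(s["tcp_rot"]).as_matrix();T[:3,3]=s["ee_pos"];return T
def wristT(s,c): return toolT(s)@np.array(c["mount"])
def red(px):
    h=cv2.cvtColor(px,cv2.COLOR_RGB2HSV)
    return (((h[...,0]<6)|(h[...,0]>174))&(h[...,1]>170)&(h[...,2]>90)).astype(np.uint8)
E
python3 - <<'E'
from rig import r
from h import *
ct=r.read_camera("top");cs=r.read_camera("side")
out=[]
for n,c,boxes in (("t",ct,[(370,235,110,90),(220,160,90,120)]),("s",cs,[(300,280,110,110),(250,150,120,90)])):
    m=red(c["pixels"]); k,l,st,ce=cv2.connectedComponentsWithStats(m)
    for i in range(1,k):
        if st[i,4]>8: print(n,st[i],ce[i].round(2))
    for j,(x,y,w,h) in enumerate(boxes):
        im=cv2.resize(c["pixels"][y:y+h,x:x+w],None,fx=5,fy=5,interpolation=cv2.INTER_CUBIC)
        cv2.imwrite(f"pics/z{n}{j}.png",im[:,:,::-1])
E
```

```text
t [434 260  13   4  41] [439.93 261.32]
t [438 278   8  10  65] [441.63 282.03]
s [378 319   9   9  25] [381.88 322.96]
s [360 329  10   8  53] [364.53 332.81]
```

```bash
python3 -c "
import cv2,numpy as np
a=cv2.imread('pics/zt0.png');b=cv2.imread('pics/zs0.png');print(a.shape,b.shape)
h=550;w=cv2.copyMakeBorder(a,0,h-a.shape[0],0,0,0)
cv2.imwrite('pics/pinz.png',cv2.resize(np.hstack([w,b[:550]]),(792,396)))"
```

```text
(450, 550, 3) (550, 550, 3)
```

View pics/zt1.png

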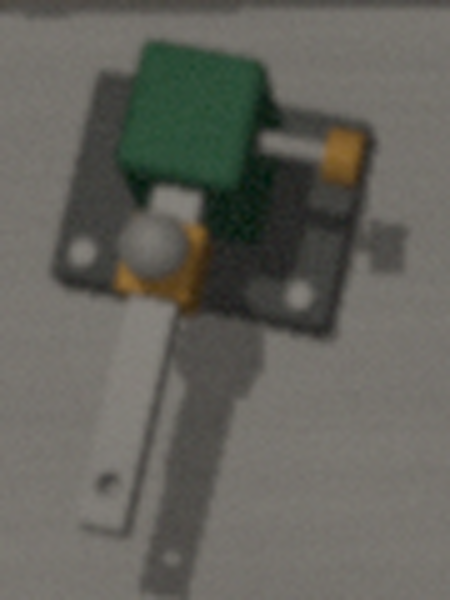

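View pics/zs1.png

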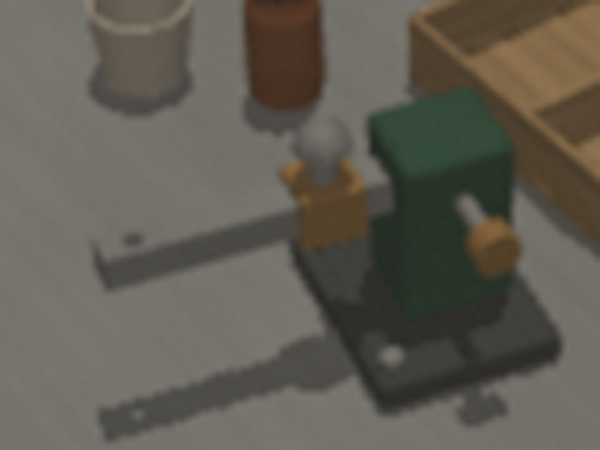

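View pics/pinz.png

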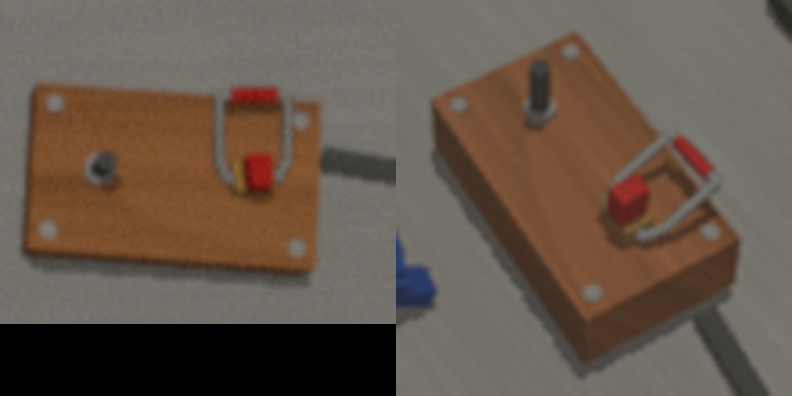

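```bash
python3 - <<'E'
from rig import r
from h import *
ct=r.read_camera("top");cs=r.read_camera("side")
f=lambda a,b:tri(ray(ct,*a),ray(cs,*b))
print("sleeve",f((439.93,261.32),(381.88,322.96)))
print("grip",f((441.63,282.03),(364.53,332.81)))
print("grip top@.07",onz(ct,441.63,282.03,.072),onz(cs,364.5,332.8,.07))
print("hole",f((241.4,256.7),(276.6,197.8)),onz(ct,241.4,256.7,.1),onz(cs,276.6,197.8,.1))
T=lambda a,b:onz(ct,220+a/5,160+b/5,.1)
print("end",T(83,524),T(127,536)); 
p,q=T(105,530),T(152,300); print(p,q,np.arctan2(*(q-p)[1::-1]))
print(T(130,300),T(175,310))
# block corners top z=.046 (img scale 0.72*5)
s=3.6
for a,b in ((37,84),(322,103),(312,270),(25,252)): print("blk",onz(ct,370+a/s,235+b/s,.046))
print("sock", onz(ct,370+100/s,235+168/s,.048))
E
```

```text
sleeve (array([ 0.53050165, -0.27278467,  0.07070251]), np.float64(0.00043497626356233564))
grip (array([ 0.48620605, -0.2734855 ,  0.07478333]), np.float64(1.8671526570165555e-05))
grip top@.07 [ 0.48657781 -0.27403096  0.072     ] [ 0.48829653 -0.27090613  0.07      ]
hole (array([0.54106034, 0.14288212, 0.09783635]), np.float64(0.00044834125792109865)) [0.5408833  0.14247022 0.1       ] [0.53971537 0.14074069 0.1       ]
end [0.52396028 0.15219878 0.1       ] [0.51869111 0.13382421 0.1       ]
[0.52132411 0.14300597 0.1       ] [0.6190034  0.12466507 0.1       ] -0.18560538919518021
[0.61914301 0.13394743 0.1       ] [0.61453869 0.1149187  0.1       ]
blk [ 0.54302167 -0.15000573  0.046     ]
blk [ 0.52930031 -0.31905193  0.046     ]
blk [ 0.43005645 -0.30777323  0.046     ]
blk [ 0.44246285 -0.13996397  0.046     ]
sock [ 0.49161062 -0.18560356  0.048     ]
```

Hole near (0.541, 0.142), pin grip near (0.486, -0.273), with the ring towards +x. I'll pass over the bar first for a close look.

Request:
carry_out([
  [[-0.8,1,-0.05,0,1],[-0.8,1,-0.05,0,1],[-0.8,1,-0.05,0,1],[-0.8,1,-0.05,0,1],[-0.8,1,-0.05,0,1],[-0.8,1,-0.05,0,1],[-0.8,1,-0.05,0,1],[-0.8,1,-0.05,0,1]],
])

```text
time: 1.02
ee_pos: [0.3041, 0.4038, 0.2403]
tcp_rot: [-2.451, -1.96, -0.004]
wrist_force: [0.4, -0.0, -0.8]
grip_width: 0.0854
```

Request:
carry_out([
  [[-0.8,1,-0.05,0,1],[-0.8,1,-0.05,0,1],[-0.8,1,-0.05,0,1],[-0.8,1,-0.05,0,1],[-0.8,1,-0.05,0,1],[-0.8,1,-0.05,0,1],[-0.8,1,-0.05,0,1],[-0.8,1,-0.05,0,1]],
])

```text
time: 1.68
ee_pos: [0.4704, 0.1927, 0.2521]
tcp_rot: [-2.451, -1.961, -0.013]
wrist_force: [0.1, 0.2, -0.7]
grip_width: 0.0855
```

Request:
carry_out([
  [[-0.7,0.4,0,0,1],[-0.7,0.4,0,0,1],[-0.5,0.2,0,0,1],[0,0,0,0,1],[0,0,0,0,1],[0,0,0,0,1],[0,0,0,0,1],[0,0,0,0,1]],
])

```text
time: 2.35
ee_pos: [0.4894, 0.1342, 0.2535]
tcp_rot: [2.461, 1.952, 0.019]
wrist_force: [0.1, 0.3, -0.2]
grip_width: 0.0858
```

```bash
python3 - <<'E'
from rig import r
from h import *
s=r.sense();c=r.read_camera("wrist"); cv2.imwrite("pics/w1.png",c["pixels"][:,:,::-1])
np.savez("w1.npz",T=wristT(s,c),px=c["pixels"],f=[c["fx"],c["cx"],c["cy"]])
print(s["ee_pos"],s["tcp_rot"])
E
```

```text
[0.48944897 0.13415739 0.25347568] [2.46054193 1.95238558 0.01942285]
```

View pics/w1.png

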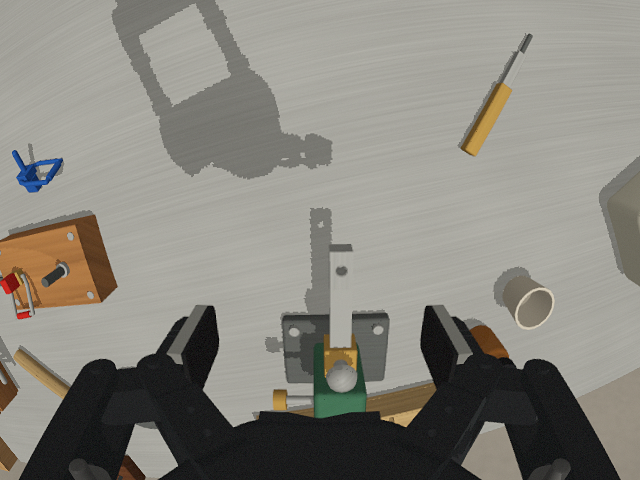

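Wrist view: bar end at row ~245 (columns 330–352), hole at (342,271), brass sleeve at row ~337. Fitting it subpixel.

```bash
python3 - <<'E'
from h import *
d=np.load("w1.npz");T=d["T"];px=d["px"];c=dict(fx=d["f"][0],cx=d["f"][1],cy=d["f"][2])
g=cv2.cvtColor(px,cv2.COLOR_RGB2GRAY).astype(float)
cv2.imwrite("pics/w1z.png",cv2.resize(px[230:350,300:390],None,fx=5,fy=5,interpolation=cv2.INTER_CUBIC)[:,:,::-1])
# hole centroid: dark pixels in window
w=g[262:281,333:352]; m=w<np.percentile(w,60)-35
ys,xs=np.nonzero(m); print(w.min(),np.median(w),len(xs)); h=(xs.mean()+333,ys.mean()+262); print(h)
H=onz(c,*h,.1,T=T);print("hole",H)
for u,v in ((330,252),(352,252),(330,325),(353,325),(330,252),(331,245),(352,245),(324,337),(357,337)): print(u,v,onz(c,u,v,.1,T=T))
E
```

```text
84.0 168.0 90
(np.float64(341.0), np.float64(270.6222222222222))
hole [0.53994041 0.14337968 0.1       ]
330 252 [0.52082065 0.13785332 0.1       ]
352 252 [0.52520535 0.15612697 0.1       ]
330 325 [0.59188555 0.12208583 0.1       ]
353 325 [0.59714996 0.14292638 0.1       ]
330 252 [0.52082065 0.13785332 0.1       ]
331 245 [0.51484506 0.1400577  0.1       ]
352 245 [0.51898555 0.15738929 0.1       ]
324 337 [0.60377396 0.11365442 0.1       ]
357 337 [0.6115182 0.144097  0.1      ]
```

View pics/w1z.png

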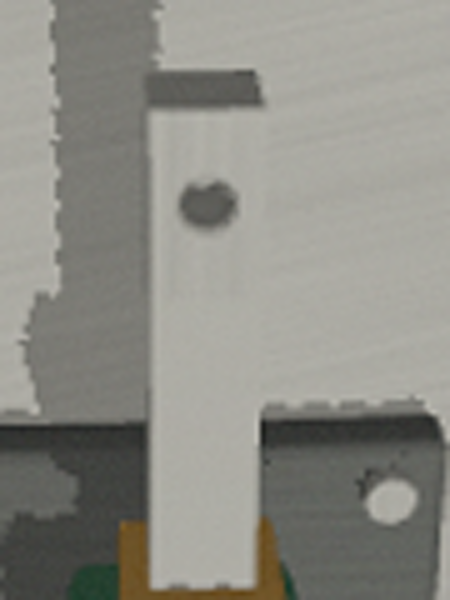

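Request:
carry_out([
  [[-1,0.2,0,0,0.7],[-1,0.2,0,0,0.7],[-1,0.2,0,0,0.7],[-1,0.2,0,0,0.7],[-1,0.2,0,0,0.7],[-1,0.2,0,0,0.7],[-1,0.2,0.1,0,0.7],[-1,0.2,0.1,0,0.7]],
])

```text
time: 3.07
ee_pos: [0.4847, -0.0659, 0.2475]
tcp_rot: [-2.44, -1.979, -0.028]
wrist_force: [0.6, -0.3, -0.7]
grip_width: 0.06
```

Request:
carry_out([
  [[-1,0.2,0.3,0,0.7],[-1,0.2,0.3,0,0.7],[-1,0.2,0.3,0,0.7],[-1,0.2,0.3,0,0.7],[-1,0.2,0.3,0,0.7],[-1,0.2,0.3,-1,0.7],[-0.7,0,0,-1,0.7],[0,0,0,-0.5,0.7]],
])

```text
time: 3.73
ee_pos: [0.4841, -0.2427, 0.1993]
tcp_rot: [2.21, 2.225, 0.031]
wrist_force: [0.1, 0.3, 0.5]
grip_width: 0.0596
```

Request:
carry_out([
  [[0,0,0,0,0.7],[0,0,0,0,0.7],[0,0,0,0,0.7],[0,0,0,0,0.7],[0,0,0,0,0.7],[0,0,0,0,0.7],[0,0,0,0,0.7],[0,0,0,0,0.7]],
])

```text
time: 4.4
ee_pos: [0.4853, -0.239, 0.1993]
tcp_rot: [2.208, 2.227, 0.033]
wrist_force: [0.3, -0.9, -0.2]
grip_width: 0.06
```

```bash
cat > w.py <<'E'
import sys
from rig import r
from h import *
n=sys.argv[1]
s=r.sense();c=r.read_camera("wrist"); cv2.imwrite(f"pics/{n}.png",c["pixels"][:,:,::-1])
np.savez(n+".npz",T=wristT(s,c),tool=toolT(s),px=c["pixels"],f=[c["fx"],c["cx"],c["cy"]])
M=toolT(s)[:3,:3]
print("t",s["time"],s["ee_pos"].round(4) if hasattr(s["ee_pos"],'round') else s["ee_pos"],"xang",np.arctan2(M[1,0],M[0,0]),"zaxis",M[:,2].round(4),"F",np.round(s["wrist_force"],2),"grip",s["grip_width"])
if len(sys.argv)>2:
    x,y,w,h,k=map(int,sys.argv[2:7])
    cv2.imwrite(f"pics/{n}z.png",cv2.resize(c["pixels"][y:y+h,x:x+w],None,fx=k,fy=k,interpolation=cv2.INTER_CUBIC)[:,:,::-1])
E
python3 w.py w2
```

```text
t 4.4 [ 0.4853 -0.239   0.1993] xang 1.5793071963434542 zaxis [ 0.0182  0.0112 -0.9998] F [ 0.28 -0.86 -0.24] grip 0.060029522261063506
```

View pics/w2.png

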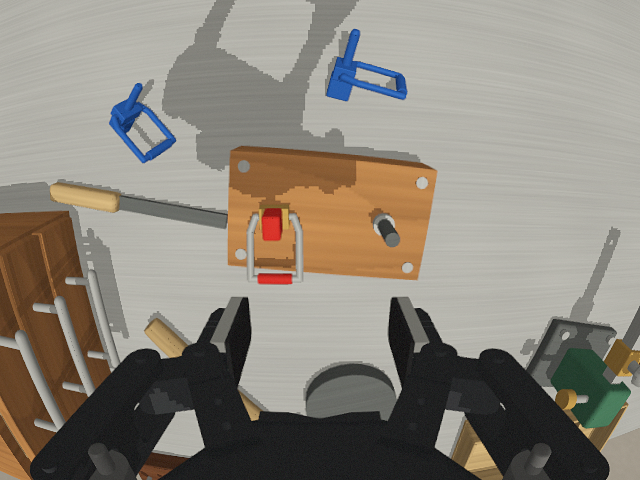

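Grip at about (271,224), sleeve at (275,279), ring opening towards the image bottom (+x). Measuring.

```bash
python3 - <<'E'
from h import *
d=np.load("w2.npz");T=d["T"];px=d["px"];c=dict(fx=d["f"][0],cx=d["f"][1],cy=d["f"][2])
k,l,st,ce=cv2.connectedComponentsWithStats(red(px))
for i in range(1,k):
    if st[i,4]>15: print(st[i],ce[i].round(2),onz(c,*ce[i],.07,T=T))
for a,b in ((258,279),(292,279)): print(onz(c,a,b,.07,T=T))
cv2.imwrite("pics/w2z.png",cv2.resize(px[190:300,220:330],None,fx=5,fy=5,interpolation=cv2.INTER_CUBIC)[:,:,::-1])
E
```

```text
[262 208  20  32 582] [271.69 223.75] [ 0.48431288 -0.27344761  0.07      ]
[258 274  34  10 327] [274.52 278.44] [ 0.53038788 -0.27287479  0.07      ]
[ 0.53107355 -0.28642388  0.07      ]
[ 0.53074919 -0.25872555  0.07      ]
```

View pics/w2z.png

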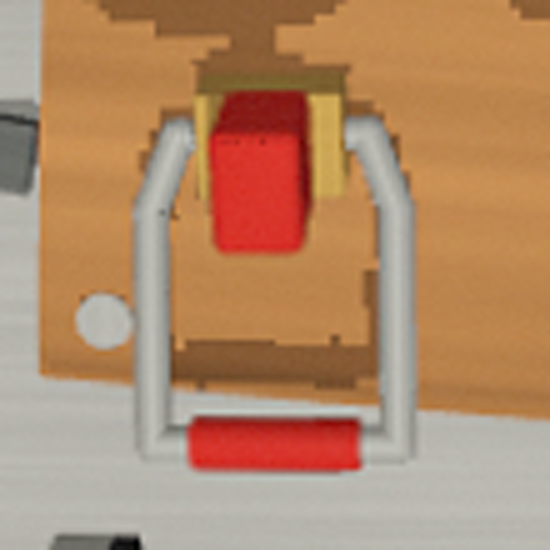

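```bash
python3 - <<'E'
from h import *
d=np.load("w2.npz");T=d["T"];c=dict(fx=d["f"][0],cx=d["f"][1],cy=d["f"][2]);tool=d["tool"]
for n,(a,b),z in (("gtop",(260,196),.079),("gtop front",(260,140),.079),("gtop back",(259,252),.079),("left",(213,196),.079),("right",(305,196),.079),("shL",(195,96),.058),("shR",(345,96),.058),("shR2",(345,195),.058)):
    p=onz(c,220+(a+.5)/5-.5,190+(b+.5)/5-.5,z,T=T); print(n,p.round(4))
g=onz(c,272,229,.079,T=T); g[2]=.062
print(tool[:3,:3].T@(g-tool[:3,3])/.025)
E
```

```text
gtop [ 0.4855 -0.2726  0.079 ]
gtop front [ 0.4768 -0.2723  0.079 ]
gtop back [ 0.4943 -0.273   0.079 ]
left [ 0.4855 -0.2796  0.079 ]
right [ 0.4855 -0.2658  0.079 ]
shL [ 0.4756 -0.285   0.058 ]
shR [ 0.4757 -0.2611  0.058 ]
shR2 [ 0.492  -0.2614  0.058 ]
[-1.39095696 -0.09912045  5.47564939]
```

Request:
carry_out([
  [[-0.7,0,0,0,0.6],[-0.6,0,0.5,0,0.6],[-0.2,0,1,0,0.6],[0,0,1,0,0.6],[0,0,0.8,0,0.6],[0,0,0.4,0,0.6],[0,0,0,0,0.6],[0,0,0,0,0.6]],
])

```text
time: 5.12
ee_pos: [0.4908, -0.2786, 0.1066]
tcp_rot: [2.202, 2.222, 0.035]
wrist_force: [0.4, 0.2, -0.6]
grip_width: 0.0513
```

```bash
python3 w.py w3 220 180 200 150 4
```

```text
t 5.1167 [ 0.4908 -0.2786  0.1066] xang 1.58019335287094 zaxis [ 0.0253  0.0066 -0.9997] F [ 0.42  0.22 -0.63] grip 0.05126559124276842
```

View pics/w3z.png

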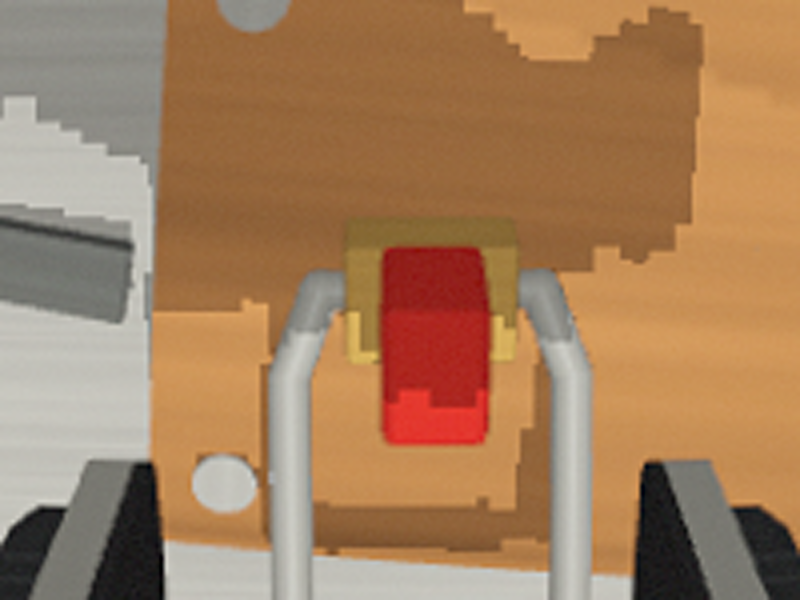

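```bash
python3 - <<'E'
from h import *
d=np.load("w3.npz");T=d["T"];c=dict(fx=d["f"][0],cx=d["f"][1],cy=d["f"][2]);tool=d["tool"]
g=onz(c,329,273.8,.079,T=T);print(g)
for z in (.063,): 
    g[2]=z; print(tool[:3,:3].T@(g-tool[:3,3])/.025)
E
```

```text
[ 0.48479229 -0.27328803  0.079     ]
[ 0.20526541 -0.28152395  1.7402661 ]
```

Request:
carry_out([
  [[0.2,-0.3,0,0,0.5],[0,0,0.6,0,0.5],[0,0,0.6,0,0.5],[0,0,0.5,0,0.5],[0,0,0,0,0.5],[0,0,0,0,0.5],[0,0,0,0,0.5],[0,0,0,0,0.5]],
])

```text
time: 5.83
ee_pos: [0.4883, -0.2752, 0.0725]
tcp_rot: [2.189, 2.213, 0.039]
wrist_force: [0.2, 0.4, 1.3]
grip_width: 0.0423
```

```bash
python3 w.py w4 220 200 200 150 4
```

```text
t 5.8333 [ 0.4883 -0.2752  0.0725] xang 1.5817168601908334 zaxis [ 0.0379 -0.002  -0.9993] F [0.2  0.44 1.25] grip 0.04227353313060953
```

View pics/w4z.png

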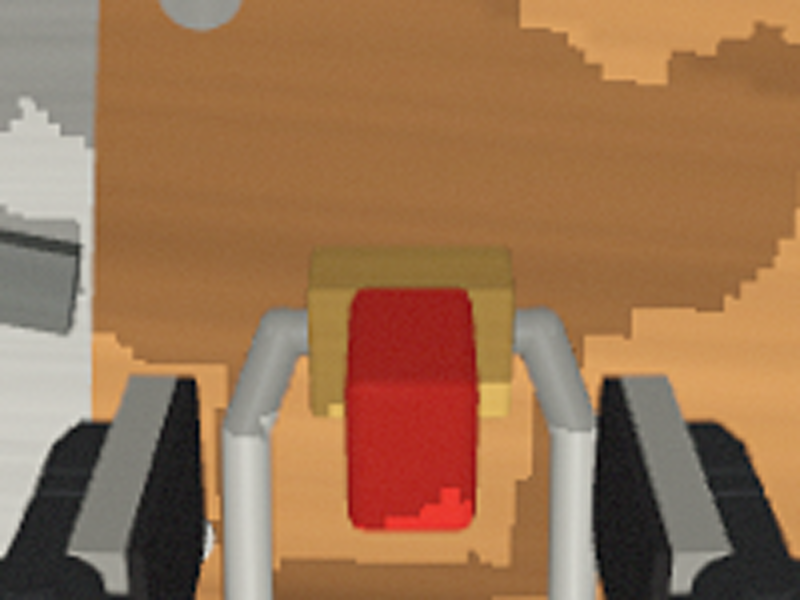

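Request:
carry_out([
  [[0.08,-0.15,0.1,0,0.5],[0,0,0.2,0,0.5],[0,0,0.1,0,0.5],[0,0,0,0,0.5],[0,0,0,0,0.5],[0,0,0,0,0.5],[0,0,0,0,0.5],[0,0,0,0,0.5]],
])

```text
time: 6.55
ee_pos: [0.4857, -0.2739, 0.063]
tcp_rot: [2.187, 2.211, 0.04]
wrist_force: [1.0, -1.1, -0.1]
grip_width: 0.0424
```

```bash
python3 w.py w5 220 200 200 150 4
```

```text
t 6.55 [ 0.4857 -0.2739  0.063 ] xang 1.581557871381066 zaxis [ 0.0404 -0.0037 -0.9992] F [ 0.99 -1.15 -0.05] grip 0.04235114701881974
```

View pics/w5z.png

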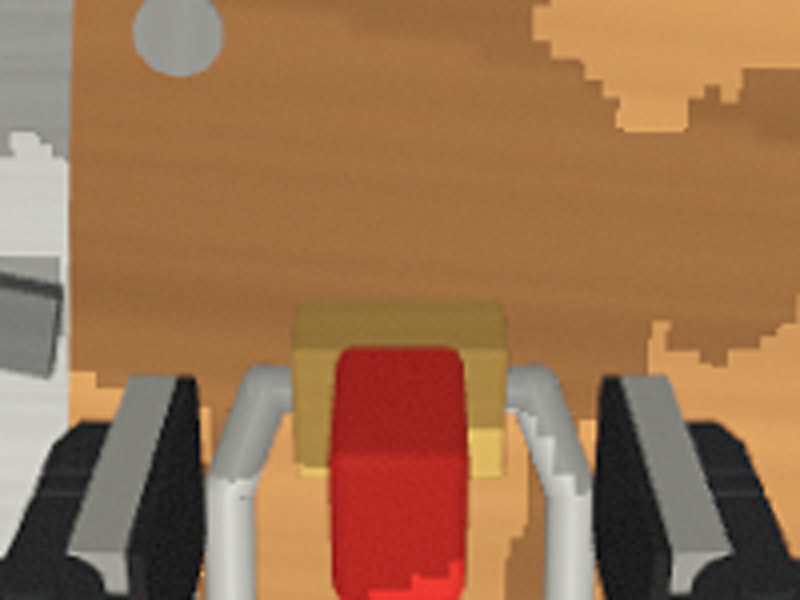

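Request:
carry_out([
  [[0,0,0,0,0],[0,0,0,0,0],[0,0,0,0,0],[0,0,0,0,0],[0,0,0,0,0],[0,0,0,0,0],[0,0,0,0,0],[0,0,0,0,0]],
], grip_force=50)

```text
time: 7.27
ee_pos: [0.4859, -0.274, 0.0633]
tcp_rot: [2.187, 2.211, 0.04]
wrist_force: [-0.2, -0.6, -0.8]
grip_width: 0.0125
```

```bash
python3 w.py w6 220 200 200 150 4
```

```text
t 7.2667 [ 0.4859 -0.274   0.0633] xang 1.5816368398950655 zaxis [ 0.0407 -0.0039 -0.9992] F [-0.25 -0.59 -0.82] grip 0.012483919974131386
```

View pics/w6z.png

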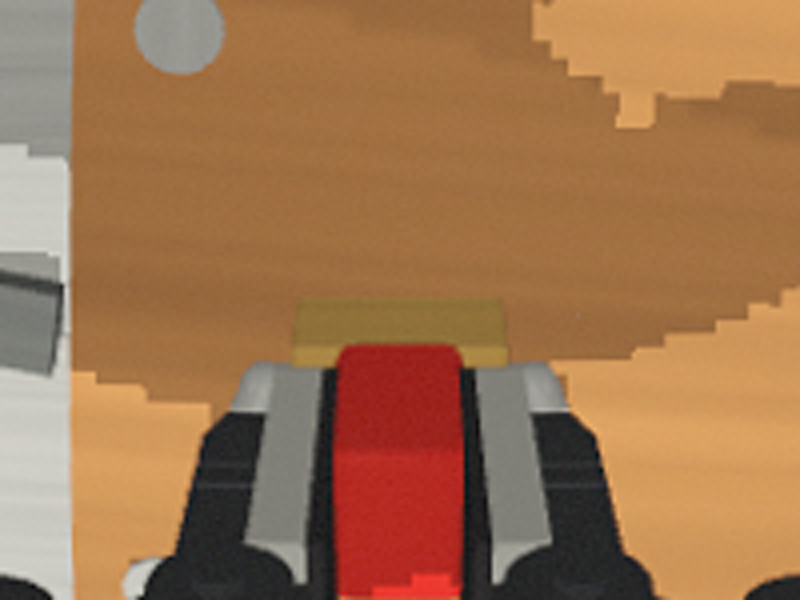

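Request:
carry_out([
  [[0,0.01,-0.2,0,0],[0,0.02,-0.5,0,0],[0,0.02,-0.5,0,0],[0,0.03,-0.6,0,0],[0,0.03,-0.7,0,0],[0,0.03,-0.7,0,0],[0,0.03,-0.7,0,0],[0,0.02,-0.5,0,0]],
])

```text
time: 7.98
ee_pos: [0.4833, -0.2718, 0.1808]
tcp_rot: [2.191, 2.216, 0.037]
wrist_force: [0.5, 0.9, -0.4]
grip_width: 0.0125
```

```bash
python3 w.py w7 220 200 200 150 4
```

```text
t 7.9833 [ 0.4833 -0.2718  0.1808] xang 1.581850192432761 zaxis [ 3.450e-02 -5.000e-04 -9.994e-01] F [ 0.5   0.93 -0.36] grip 0.012502448289421979
```

View pics/w7z.png

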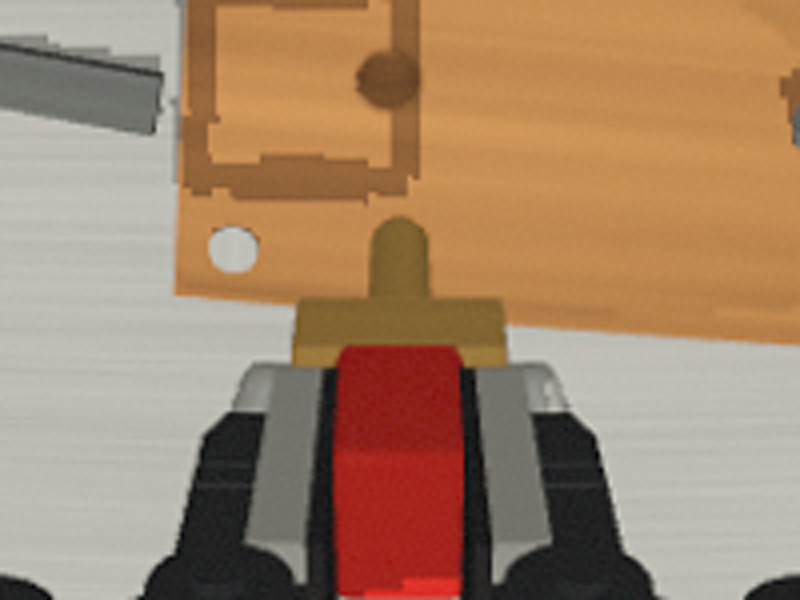

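Pin held; tip visible at about (320,254), socket empty. Carrying to the bar.

Request:
carry_out([
  [[0.5,0.1,0,0,0],[1,0.15,0,0,0],[1,0.15,0,0,0],[1,0.15,0,0,0],[1,0.15,0,0,0],[1,0.15,0,0,0],[1,0.15,0,0,0],[1,0.15,0,0,0]],
])

```text
time: 8.7
ee_pos: [0.5083, -0.0768, 0.1857]
tcp_rot: [2.2, 2.204, 0.034]
wrist_force: [0.5, -0.2, -1.7]
grip_width: 0.0129
```

Request:
carry_out([
  [[1,0,0,0,0],[1,0,0,0,0],[1,0,0,0,0],[1,0,0,0,0],[1,0,0,0,0],[1,0,0,0.5,0],[0.5,0,0,1,0],[0,0,0,1,0]],
])

```text
time: 9.37
ee_pos: [0.4963, 0.105, 0.1804]
tcp_rot: [2.424, 1.983, 0.021]
wrist_force: [0.0, 0.3, -0.4]
grip_width: 0.0124
```

```bash
python3 w.py w8 220 150 200 150 4; python3 - <<'E'
from h import *
d=np.load("w7.npz");c=dict(fx=d["f"][0],cx=d["f"][1],cy=d["f"][2])
M=np.linalg.inv(d["tool"])@d["T"]
for z in (.045,.049,.053): print(z,onz(c,319.6,253.9,z,T=M).round(4))
# grip top front edge (z=-16mm), shoulder top front/bottom edges
print(onz(c,319.5,286.2,-.016,T=M).round(4), onz(c,319.5,286.2,-.016,T=M))
for v,z in ((274.5,.017),(286.5,.005)): print("shoulder front",z,onz(c,319.5,v,z,T=M).round(4))
print("grip top front edge",onz(c,319.5,312.5,-.016,T=M).round(4))
E
```

```text
t 9.3667 [0.4963 0.105  0.1804] xang 1.3712647726345308 zaxis [ 1.680e-02  7.000e-04 -9.999e-01] F [ 0.03  0.31 -0.38] grip 0.012445076155838855
0.045 [ 0.0006 -0.0107  0.045 ]
0.049 [ 0.0006 -0.0092  0.049 ]
0.053 [ 0.0006 -0.0077  0.053 ]
[ 0.0004 -0.0206 -0.016 ] [ 0.0004365  -0.02062485 -0.016     ]
shoulder front 0.017 [ 0.0005 -0.0109  0.017 ]
shoulder front 0.005 [ 0.0005 -0.0104  0.005 ]
grip top front edge [ 0.0004 -0.0092 -0.016 ]
```

View pics/w8.png

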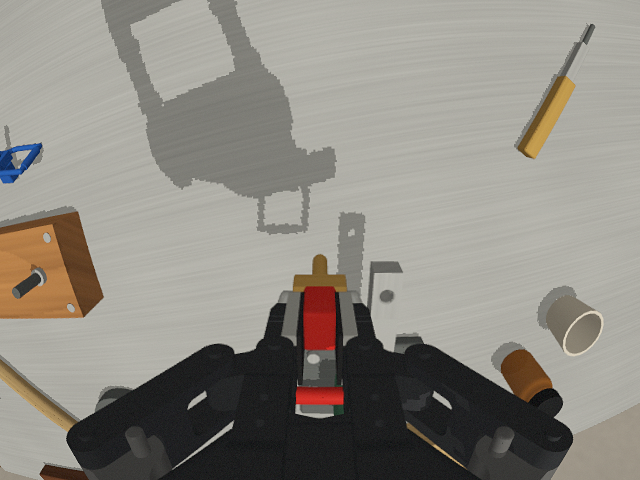

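Tip seen 4–5° off (leaning towards the base), hole at (387,296) in this view. Moving over the hole.

Request:
carry_out([
  [[0.5,0.4,0,0,0],[0.5,0.5,0.1,0,0],[0.5,0.5,0.2,0,0],[0.3,0.3,0.2,0,0],[0,0,0,0,0],[0,0,0,0,0],[0,0,0,0,0],[0,0,0,0,0]],
])

```text
time: 10.08
ee_pos: [0.5388, 0.1422, 0.1637]
tcp_rot: [2.421, 1.997, -0.003]
wrist_force: [-0.7, 0.4, -1.3]
grip_width: 0.0128
```

```bash
python3 w.py w9 260 200 130 110 6
```

```text
t 10.0833 [0.5388 0.1422 0.1637] xang 1.3794002619824925 zaxis [ 4.0e-04 -3.4e-03 -1.0e+00] F [-0.65  0.39 -1.29] grip 0.012845606167165693
```

View pics/w9z.png

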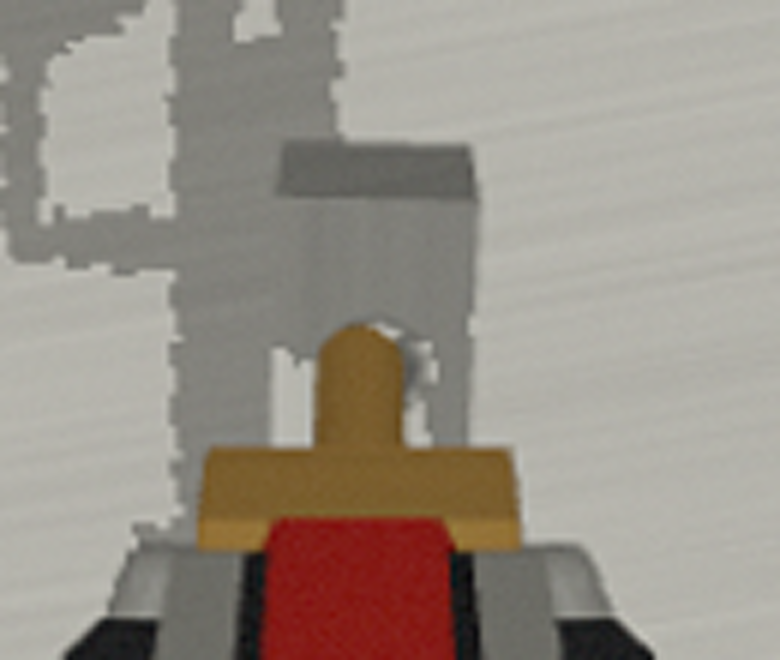

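```bash
cat > rel.py <<'E'
from h import *
def rel(n,end,tip,right=None,ztip=.049):
    d=np.load(n+".npz");c=dict(fx=d["f"][0],cx=d["f"][1],cy=d["f"][2]);T=d["T"];tool=d["tool"];M=np.linalg.inv(tool)@T
    e=onz(c,*end,.1,T=T); H=e+.018*np.array([np.cos(-.2),np.sin(-.2),0])
    tp=onz(c,*tip,ztip,T=M)+[0,.0026,0]
    tw=tool[:3,:3]@tp+tool[:3,3]
    print("end",e.round(4),"hole",H.round(4),"tip tool",tp.round(4),"tip world",tw.round(4))
    print("pred hole px from (.5404,.143,.1):",proj(c,[.5404,.143,.1],T=T).round(1),"hole px from end",proj(c,H,T=T).round(1))
    for h in (H,np.array([.5404,.143,.1])): print("move units tool",(tool[:3,:3].T@(h-tw)/.025).round(3))
E
python3 -c "
from rel import *
rel('w9',(322.6,232.6),(319.6,253.4))"
```

```text
end [0.5226 0.1472 0.1   ] hole [0.5402 0.1437 0.1   ] tip tool [ 0.0003 -0.0069  0.049 ] tip world [0.532  0.1437 0.1147]
pred hole px from (.5404,.143,.1): [321.2 261.9] hole px from end [322.3 261.4]
move units tool [0.065 0.32  0.587]
move units tool [0.04  0.333 0.587]
```

Request:
carry_out([
  [[0.05,0.15,0,0,0],[0,0.15,0.1,0,0],[0,0,0.15,0,0],[0,0,0.1,0,0],[0,0,0,0,0],[0,0,0,0,0],[0,0,0,0,0],[0,0,0,0,0]],
], grip_force=30)

```text
time: 10.8
ee_pos: [0.5462, 0.1401, 0.1547]
tcp_rot: [2.423, 1.995, -0.003]
wrist_force: [0.3, -0.7, -0.9]
grip_width: 0.0125
```

```bash
python3 w.py wa 260 200 130 110 6
```

```text
t 10.8 [0.5462 0.1401 0.1547] xang 1.3774722529604742 zaxis [ 4.0e-04 -3.8e-03 -1.0e+00] F [ 0.27 -0.71 -0.94] grip 0.012520170585047662
```

View pics/waz.png

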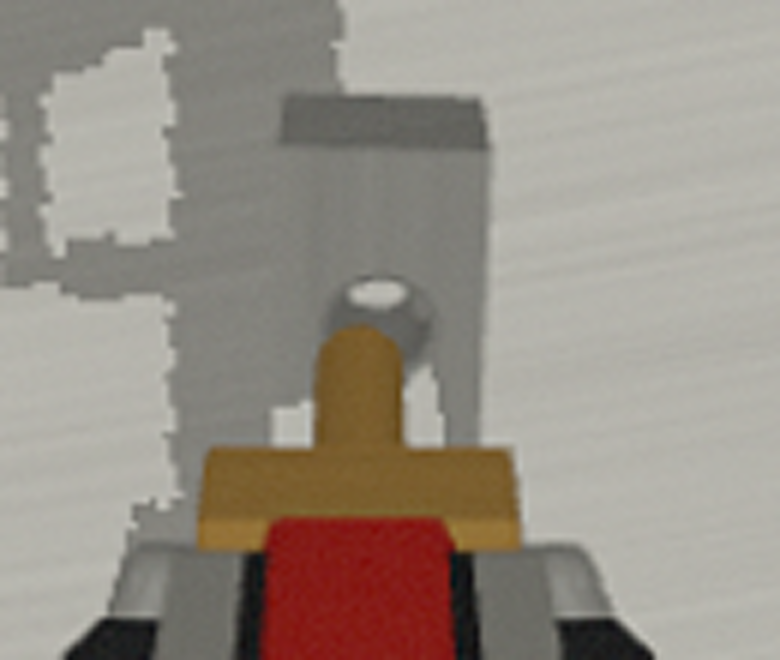

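```bash
python3 -c "
from rel import *
rel('wa',(260+383.5/6-.4,200+147/6-.4),(319.6,253.6))
d=np.load('wa.npz');c=dict(fx=d['f'][0],cx=d['f'][1],cy=d['f'][2])
print(onz(c,322.9,245.9,.1,T=d['T']), onz(c,313.8,254.5,.1,T=d['T']),onz(c,332.2,254.5,.1,T=d['T']))
"
```

```text
end [0.5225 0.1471 0.1   ] hole [0.5401 0.1436 0.1   ] tip tool [ 0.0003 -0.0068  0.049 ] tip world [0.5396 0.1416 0.1057]
pred hole px from (.5404,.143,.1): [322.3 255.3] hole px from end [323.2 254.6]
move units tool [0.082 0.006 0.226]
move units tool [0.063 0.022 0.226]
[0.53490596 0.14438382 0.1       ] [0.5389951  0.13833836 0.1       ] [0.54100045 0.14857938 0.1       ]
```

Request:
carry_out([
  [[0.08,0.01,0,0,0],[0,0,0.08,0,0],[0,0,0.06,0,0],[0,0,0.05,0,0],[0,0,0.03,0,0],[0,0,0.03,0,0],[0,0,0.03,0,0],[0,0,0,0,0]],
])

```text
time: 11.52
ee_pos: [0.5469, 0.1426, 0.1471]
tcp_rot: [2.422, 1.995, -0.003]
wrist_force: [-0.8, -0.3, -0.6]
grip_width: 0.0127
```

```bash
python3 w.py wb 260 200 130 110 6
```

```text
t 11.5167 [0.5469 0.1426 0.1471] xang 1.3780023343409016 zaxis [ 7.0e-04 -3.6e-03 -1.0e+00] F [-0.77 -0.28 -0.62] grip 0.012676450083099021
```

View pics/wbz.png

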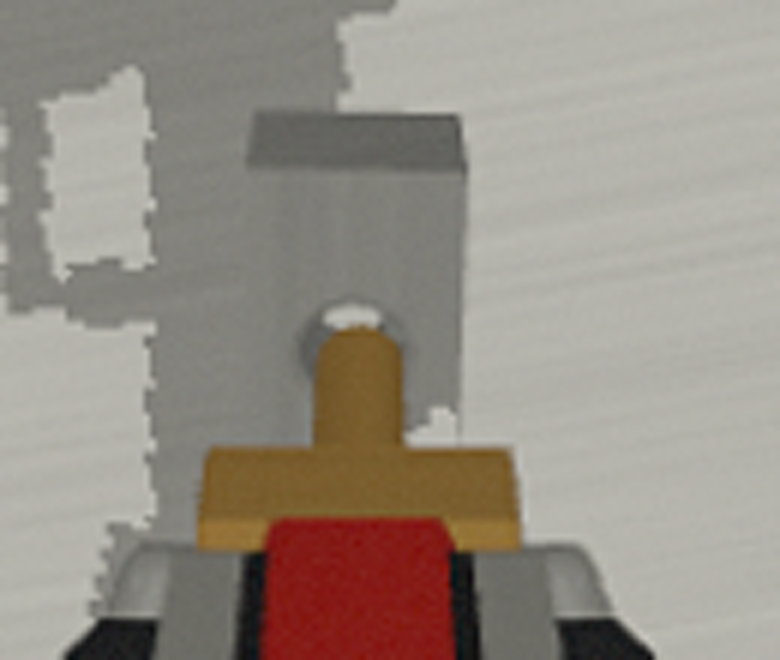

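Request:
carry_out([
  [[-0.02,0,0,0,0],[0,-0.02,0.04,0,0],[0,0,0.04,0,0],[0,0,0.04,0,0],[0,0,0.04,0,0],[0,0,0.04,0,0],[0,0,0,0,0],[0,0,0,0,0]],
])

```text
time: 12.23
ee_pos: [0.5464, 0.142, 0.1418]
tcp_rot: [2.422, 1.995, -0.002]
wrist_force: [0.1, -0.1, -1.0]
grip_width: 0.0123
```

```bash
python3 w.py wc 260 200 130 110 6
```

```text
t 12.2333 [0.5464 0.142  0.1418] xang 1.377860449806075 zaxis [ 0.0012 -0.0036 -1.    ] F [ 0.08 -0.08 -0.98] grip 0.012342667578536323
```

View pics/wcz.png

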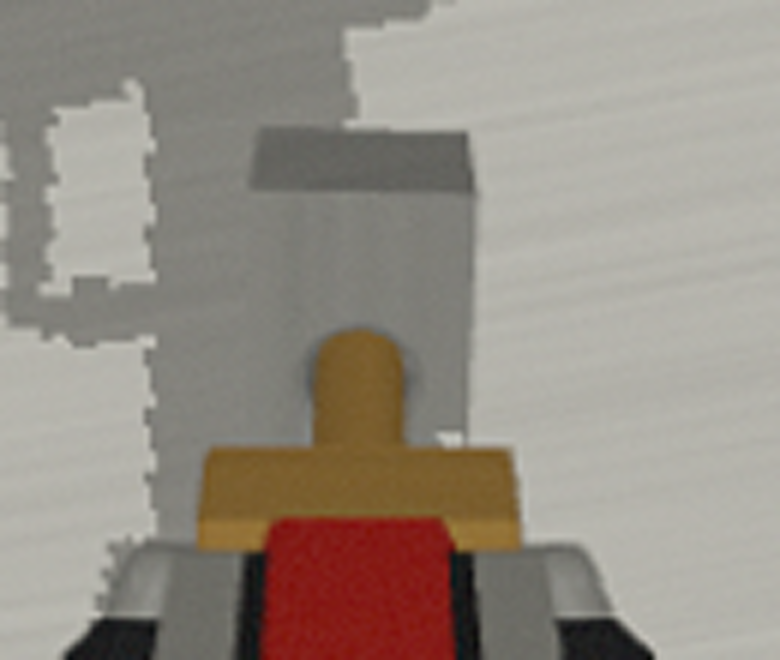

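The pin is in the hole by about 7 mm with no force (the rim now cuts the tip off in the view). Straightening it while descending, with a lighter grip.

Request:
carry_out([
  [[0,-0.03,0.04,0,0],[0,-0.03,0.04,0,0],[0,-0.03,0.04,0,0],[0,-0.03,0.04,0,0],[0,-0.03,0.04,0,0],[0,-0.03,0.02,0,0],[0,0,0,0,0],[0,0,0,0,0]],
], grip_force=20)

```text
time: 12.95
ee_pos: [0.5452, 0.1423, 0.1381]
tcp_rot: [2.417, 1.992, 0.007]
wrist_force: [-0.8, -0.5, -0.1]
grip_width: 0.0124
```

```bash
python3 w.py wd 260 200 130 110 6
```

```text
t 12.95 [0.5452 0.1423 0.1381] xang 1.3785850505716326 zaxis [ 0.0096 -0.0046 -0.9999] F [-0.85 -0.51 -0.05] grip 0.012351272116239305
```

View pics/wdz.png

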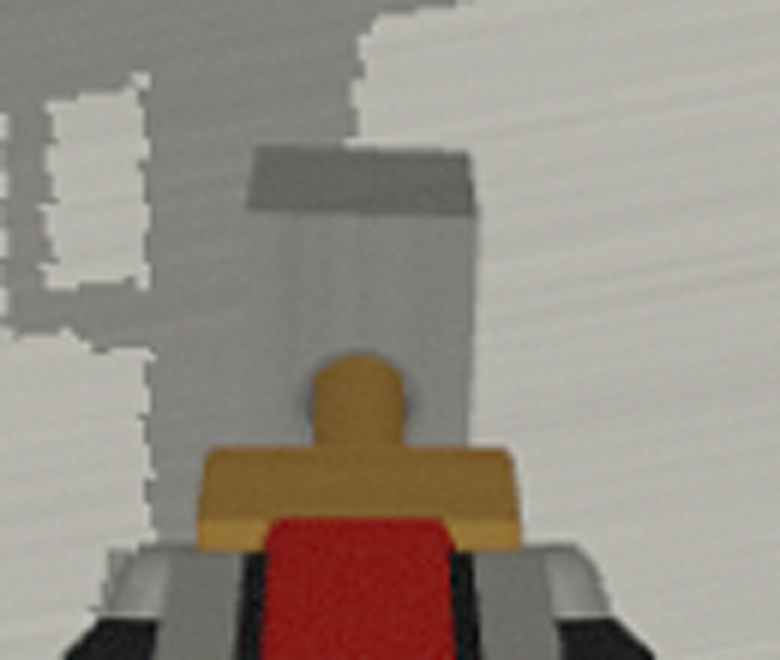

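Request:
carry_out([
  [[0,-0.06,0.06,0,0],[0,-0.06,0.06,0,0],[0,-0.06,0.06,0,0],[0,-0.06,0.06,0,0],[0,-0.06,0.06,0,0],[0,-0.05,0.06,0,0],[0,0,0,0,0],[0,0,0,0,0]],
])

```text
time: 13.67
ee_pos: [0.5441, 0.1422, 0.1334]
tcp_rot: [2.404, 1.985, 0.026]
wrist_force: [3.9, -3.9, 3.9]
grip_width: 0.013
```

```bash
python3 w.py we 260 200 130 110 6
```

```text
t 13.6667 [0.5441 0.1422 0.1334] xang 1.3805444446045283 zaxis [ 0.0281 -0.0076 -0.9996] F [ 3.94 -3.9   3.87] grip 0.01295471456197555
```

View pics/wez.png

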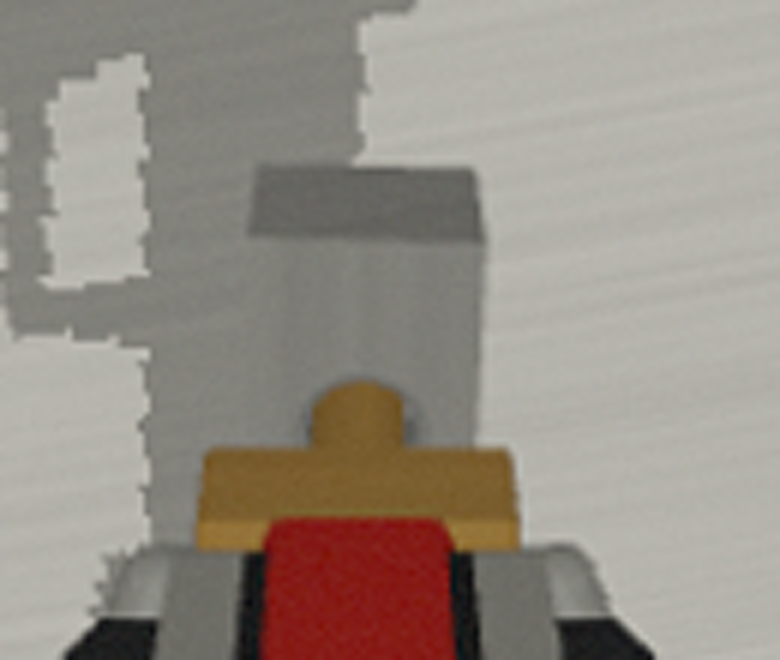

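Request:
carry_out([
  [[-0.02,-0.05,0.06,0,0],[0,-0.05,0.08,0,0],[0,-0.05,0.08,0,0],[0,-0.05,0.08,0,0],[0,-0.05,0.08,0,0],[0,-0.03,0.08,0,0],[0,0,0,0,0],[0,0,0,0,0]],
])

```text
time: 14.38
ee_pos: [0.5432, 0.1422, 0.1237]
tcp_rot: [2.395, 1.98, 0.042]
wrist_force: [3.6, -3.1, 3.4]
grip_width: 0.0125
```

```bash
python3 w.py wf 260 200 130 110 6
```

```text
t 14.3833 [0.5432 0.1422 0.1237] xang 1.3818792083050466 zaxis [ 0.0425 -0.0086 -0.9991] F [ 3.65 -3.12  3.42] grip 0.0125014439986134
```

View pics/wfz.png

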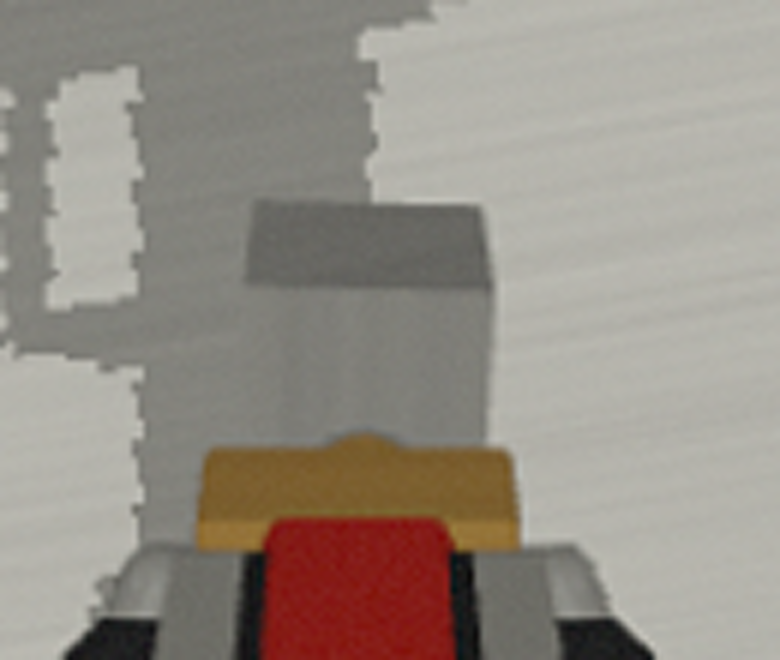

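Request:
carry_out([
  [[-0.02,-0.05,0.06,0,0],[0,-0.05,0.08,0,0],[0,-0.05,0.08,0,0],[0,-0.05,0.08,0,0],[0,-0.03,0.06,0,0],[0,0,0.04,0,0],[0,0,0,0,0],[0,0,0,0,0]],
])

```text
time: 15.1
ee_pos: [0.5424, 0.1424, 0.1171]
tcp_rot: [2.389, 1.977, 0.054]
wrist_force: [4.5, -2.9, 1.8]
grip_width: 0.0131
```

```bash
python3 w.py wg 260 200 130 110 6
```

```text
t 15.1 [0.5424 0.1424 0.1171] xang 1.3828226237481454 zaxis [ 0.0529 -0.0089 -0.9986] F [ 4.45 -2.93  1.85] grip 0.013065043925438105
```

View pics/wgz.png

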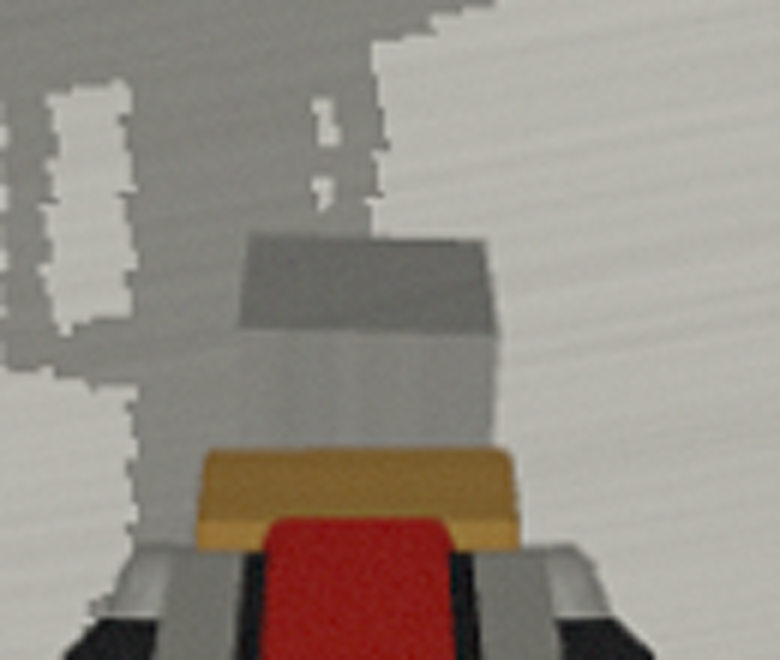

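Request:
carry_out([
  [[0,-0.04,0.06,0,0],[0,-0.04,0.06,0,0],[0,-0.03,0.06,0,0],[0,0,0.05,0,0],[0,0,0.05,0,0],[0,0,0,0,0],[0,0,0,0,0],[0,0,0,0,0]],
])

```text
time: 15.82
ee_pos: [0.5423, 0.1424, 0.117]
tcp_rot: [2.385, 1.975, 0.057]
wrist_force: [3.0, -4.6, 3.2]
grip_width: 0.0126
```

```bash
python3 w.py wh 260 200 130 110 6
```

```text
t 15.8167 [0.5423 0.1424 0.117 ] xang 1.3833508617800279 zaxis [ 0.0563 -0.0104 -0.9984] F [ 3.05 -4.63  3.18] grip 0.012601452383473532
```

View pics/whz.png

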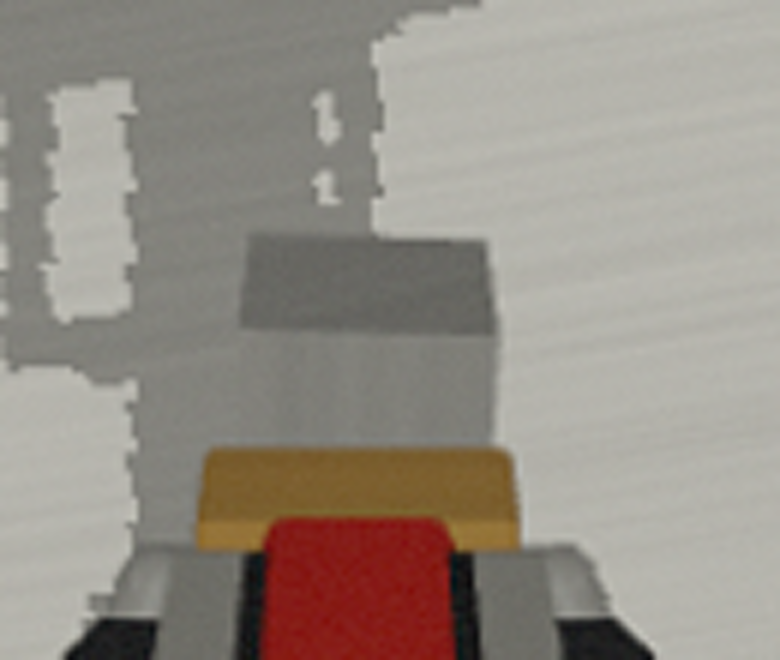

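Request:
carry_out([
  [[0,0,0,0,0.45],[0,0,0,0,0.45],[0,0,0,0,0.45],[0,0,0,0,0.45],[0,0.01,-0.4,0,0.45],[0,0.03,-0.6,0,0.45],[0,0.03,-0.6,0,0.45],[0,0,0,0,0.45]],
])

```text
time: 16.53
ee_pos: [0.5284, 0.1448, 0.1508]
tcp_rot: [2.406, 1.987, 0.02]
wrist_force: [1.4, 0.0, 0.1]
grip_width: 0.0387
```

```bash
python3 w.py wi 230 180 180 150 4; python3 - <<'E'
from rig import r
import cv2
c=r.read_camera("side")["pixels"]
cv2.imwrite("pics/s3.png",cv2.resize(c[150:240,240:370],None,fx=6,fy=6,interpolation=cv2.INTER_CUBIC)[:,:,::-1])
E
```

```text
t 16.5333 [0.5284 0.1448 0.1508] xang 1.3806203250716775 zaxis [ 0.0233 -0.0077 -0.9997] F [1.38 0.04 0.06] grip 0.03869278576696026
```

View pics/wiz.png

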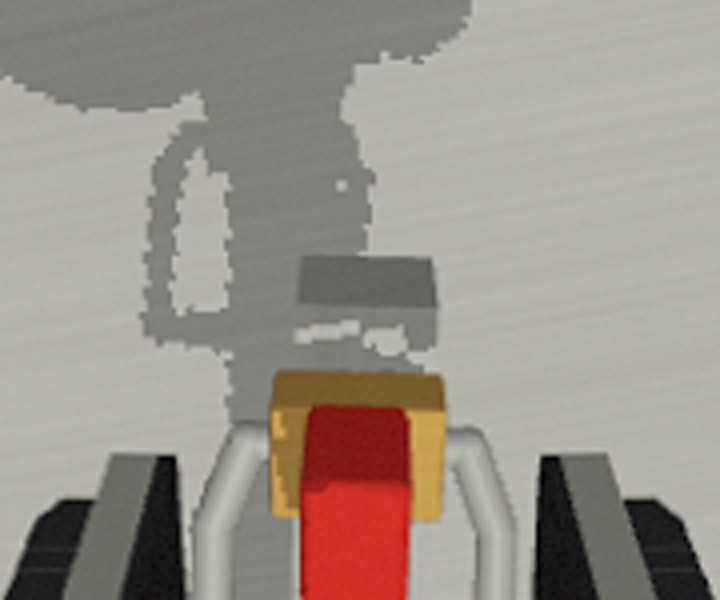

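View pics/s3.png

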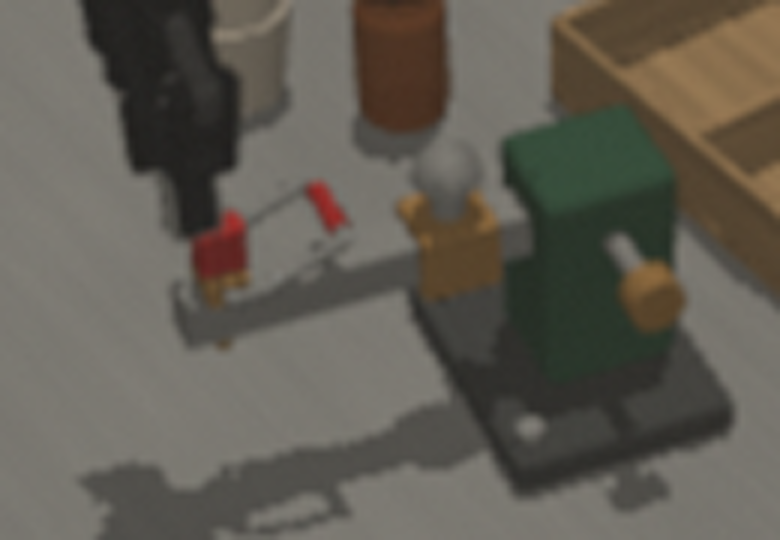

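```bash
python3 -c "
from h import *
for n,e,s in (('wg',(320.8,254.3),(319.6,274.6)),('wh',(320.8,254.3),(319.6,274.5)),('wi',(230+368/4-.4,180+304/4-.4),(230+358/4-.4,180+371/4-.4))):
    d=np.load(n+'.npz');c=dict(fx=d['f'][0],cx=d['f'][1],cy=d['f'][2])
    a=onz(c,*e,.1,T=d['T']);b=onz(c,*s,.1,T=d['T']);print(n,a.round(4),b.round(4),np.linalg.norm(a-b))
"
```

```text
wg [0.5223 0.1471 0.1   ] [0.5324 0.1446 0.1   ] 0.0103853221328708
wh [0.5223 0.1471 0.1   ] [0.5323 0.1446 0.1   ] 0.010344918111734162
wi [0.5223 0.1473 0.1   ] [0.5322 0.144  0.1   ] 0.010361331988638242
```

```bash
python3 -c "
from h import *
d=np.load('wi.npz');c=dict(fx=d['f'][0],cx=d['f'][1],cy=d['f'][2]);T=d['T']
u=np.array([np.cos(-.2),np.sin(-.2),0]);w=np.array([np.sin(.2),np.cos(.2),0]);e=np.array([.5223,.1471,.1])
for n,a,b,z in (('sh bottom front',358,371,.1),('sh top front',358,408,.112),('sh top back L',272,518,.112),('sh top back R',440,520,.112),('grip bot front',356,406,.112),('grip top front',356,484,.133),('gtop L',302,484,.133),('gtop R',409,484,.133),('shL',271,375,.1),('shR',444,378,.1)):
    p=onz(c,230+(a+.5)/4-.5,180+(b+.5)/4-.5,z,T=T)-e; print(n,(p@u*1000).round(1),(p@w*1000).round(1))
cv2.imwrite('pics/wiz2.png',cv2.resize(d['px'][260:360,280:360],None,fx=6,fy=6,interpolation=cv2.INTER_CUBIC)[:,:,::-1])
"
```

```text
sh bottom front 10.3 -1.1
sh top front 10.2 -1.1
sh top back L 27.6 -12.9
sh top back R 27.6 10.5
grip bot front 9.9 -1.3
grip top front 10.2 -1.2
gtop L 10.3 -7.8
gtop R 10.1 5.2
shL 11.1 -13.4
shR 11.3 11.1
```

View pics/wiz2.png

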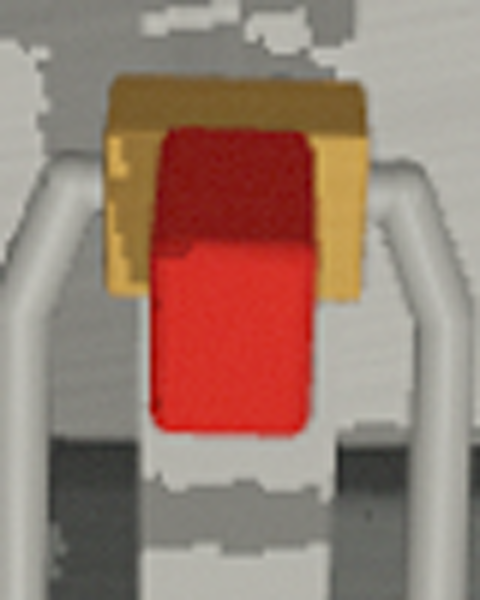

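Pin stands seated to within image accuracy. To be sure, I'll press its top gently with shut fingers.

Request:
carry_out([
  [[0,0.2,-0.1,0,0],[0,0.2,0,0,0],[0,0.1,0,0,0],[0,0,0,0,0],[0,0,0.2,0,0],[0,0,0.2,0,0],[0,0,0,0,0],[0,0,0,0,0]],
])

```text
time: 17.3
ee_pos: [0.5375, 0.1411, 0.1361]
tcp_rot: [2.411, 1.99, 0.005]
wrist_force: [-0.4, 0.1, -0.6]
grip_width: 0.0001
```

```bash
python3 w.py wj 230 200 180 150 4
```

```text
t 17.3 [0.5375 0.1411 0.1361] xang 1.3801266770666198 zaxis [ 0.0119 -0.0096 -0.9999] F [-0.43  0.06 -0.62] grip 6.767614612513887e-05
```

View pics/wjz.png

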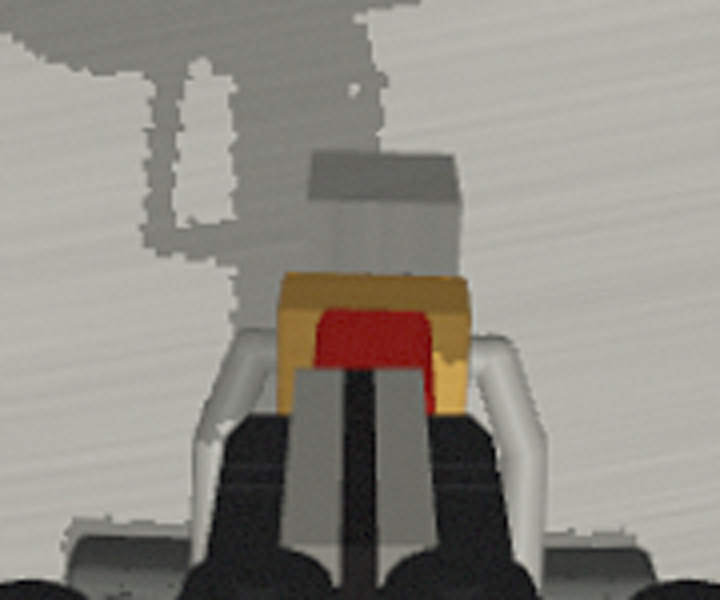

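Request:
carry_out([
  [[0.02,0.05,0.03,0,0],[0,0,0.05,0,0],[0,0,0.05,0,0],[0,0,0.05,0,0],[0,0,0.05,0,0],[0,0,0.06,0,0],[0,0,0.06,0,0],[0,0,0.06,0,0]],
])

```text
time: 18.02
ee_pos: [0.5385, 0.142, 0.1334]
tcp_rot: [2.412, 1.992, 0.001]
wrist_force: [-3.5, -1.2, 8.7]
grip_width: -0.0
```

Request:
carry_out([
  [[0,0,0.08,0,0],[0,0,0.08,0,0],[0,0,0.1,0,0],[0,0,0.1,0,0],[0,0,0.12,0,0],[0,0,0.12,0,0],[0,0,0.12,0,0],[0,0,0.12,0,0]],
])

```text
time: 18.68
ee_pos: [0.5387, 0.1421, 0.1333]
tcp_rot: [2.412, 1.995, -0.007]
wrist_force: [-6.6, -1.9, 14.3]
grip_width: -0.0
```

```bash
python3 w.py wk 230 200 180 150 4
```

```text
t 18.6833 [0.5387 0.1421 0.1333] xang 1.3818664447361686 zaxis [ 0.0042 -0.0117 -0.9999] F [-6.59 -1.88 14.3 ] grip -2.8022434010546828e-05
```

View pics/wkz.png

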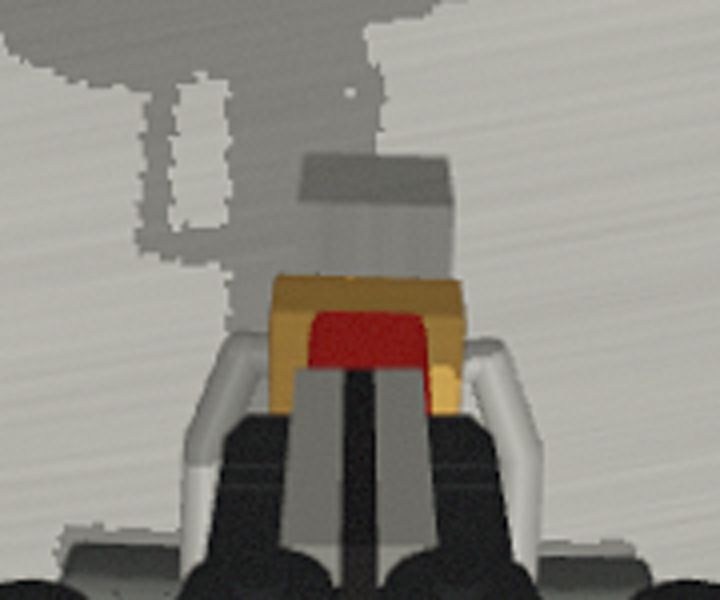

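Home: 14 N at z = 0.133, exactly the expected grip top. Now raising and turning the tool a quarter so the jaws straddle the ring's sleeve.

```bash
python3 -c "
from rig import r
print(r.sense()['joint_pos'])"
```

```text
[ 0.18677585  0.29345626  1.87162728 -0.01489408  0.97456886 -1.18678137]
```

Request:
carry_out([
  [[0,0,-0.2,0,0],[0,0,-0.5,0,0],[0,0,-0.7,0,0],[0,0,-0.6,1,0.3],[0,0,-0.4,1,0.3],[0,0,0,1,0.3],[0,0,0,1,0.3],[0,0,0,1,0.3]],
])

```text
time: 19.4
ee_pos: [0.5401, 0.1434, 0.1999]
tcp_rot: [2.77, 1.451, 0.007]
wrist_force: [0.4, 0.3, 0.3]
grip_width: 0.0259
```

Request:
carry_out([
  [[0,0,0,1,0.3],[0,0,0,1,0.3],[0,0,0,1,0.3],[0,0,0,1,0.3],[0,0,0,1,0.3],[0,0,0,1,0.3],[0,0,0,1,0.3],[0,0,0,1,0.3]],
])

```text
time: 20.07
ee_pos: [0.5417, 0.1439, 0.2017]
tcp_rot: [3.096, 0.456, 0.024]
wrist_force: [0.4, -0.2, -0.5]
grip_width: 0.0253
```

Request:
carry_out([
  [[0,0,0,1,0.3],[0,0,0,1,0.3],[0,0,0,1,0.3],[0,0,0,1,0.3],[0,0,0,1,0.3],[0,0,0,1,0.3],[0,0,0,0.5,0.3],[0,0,0,0,0.3]],
])

```text
time: 20.73
ee_pos: [0.5427, 0.1442, 0.2025]
tcp_rot: [3.109, -0.401, 0.034]
wrist_force: [-0.0, 1.0, -0.2]
grip_width: 0.0261
```

```bash
python3 w.py wl
```

```text
t 20.7333 [0.5427 0.1442 0.2025] xang -0.25652568265374665 zaxis [ 0.0207 -0.0092 -0.9997] F [-0.02  1.   -0.19] grip 0.02605764756566208
```

View pics/wl.png

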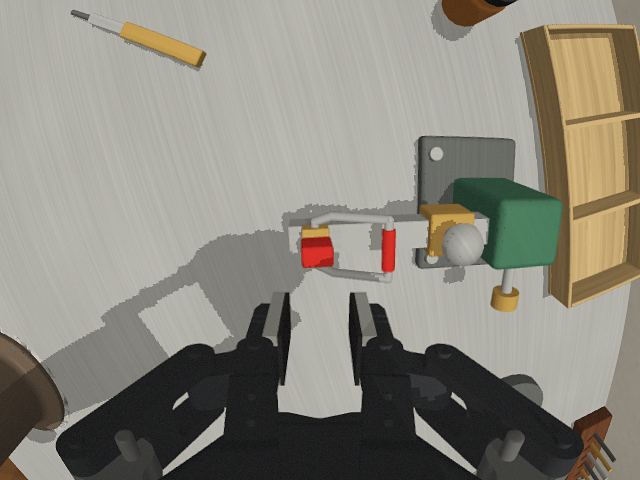

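```bash
cat > ring.py <<'E'
import sys
from h import *
u=np.array([np.cos(-.2),np.sin(-.2),0]);H=np.array([.5403,.1433,.106])
def P(th,R=.05): return H+R*(np.cos(th)*u+np.array([0,0,np.sin(th)]))
if __name__=="__main__":
    n=sys.argv[1];d=np.load(n+".npz");c=dict(fx=d["f"][0],cx=d["f"][1],cy=d["f"][2]);T=d["T"];tool=d["tool"]
    k,l,st,ce=cv2.connectedComponentsWithStats(red(d["px"]))
    for i in range(1,k):
        if st[i,4]>30: print(st[i],ce[i].round(1))
    for th in map(float,sys.argv[2:]): print(th,P(th).round(4),proj(c,P(th),T=T).round(1),"tool units to it",(tool[:3,:3].T@(P(th)-tool[:3,3])/.025).round(2))
    print("pin grip proj",proj(c,H+[0,0,.017],T=T), "base hinge", proj(c,H,T=T))
E
python3 ring.py wl 0.1 0.2 0.3 0.4 0.5
```

```text
[382 229  14  43 518] [388.1 250.6]
[301 237  33  31 879] [316.8 252. ]
0.1 [0.5891 0.1334 0.111 ] [388.7 239.9] tool units to it [ 1.82 -0.06  3.7 ]
0.2 [0.5883 0.1336 0.1159] [389.1 242.4] tool units to it [ 1.79 -0.06  3.5 ]
0.3 [0.5871 0.1338 0.1208] [388.7 244.9] tool units to it [ 1.75 -0.06  3.31]
0.4 [0.5854 0.1342 0.1255] [387.5 247.5] tool units to it [ 1.69 -0.05  3.12]
0.5 [0.5833 0.1346 0.13  ] [385.5 250.2] tool units to it [ 1.6  -0.05  2.94]
pin grip proj [315.27595388 250.76971604] base hinge [314.97744343 242.08060029]
```

Request:
carry_out([
  [[0.5,-0.02,0,-0.7,0.22],[0.6,-0.02,0,0,0.22],[0.6,0,0.3,0,0.22],[0,0,0.6,0,0.22],[0,0,0.6,0,0.22],[0,0,0.4,0,0.22],[0,0,0,0,0.22],[0,0,0,0,0.22]],
])

```text
time: 21.45
ee_pos: [0.5889, 0.1359, 0.1559]
tcp_rot: [3.122, -0.291, 0.041]
wrist_force: [-0.2, -0.6, -0.1]
grip_width: 0.0192
```

```bash
python3 w.py wm 230 180 200 150 4;python3 ring.py wm 0.3 0.4
```

```text
t 21.45 [0.5889 0.1359 0.1559] xang -0.18607981520973282 zaxis [ 0.0255 -0.0084 -0.9996] F [-0.18 -0.62 -0.09] grip 0.019176271709656488
[307 263  18  52 790] [315. 289.]
[ 207  265   43   39 1468] [228.3 284.2]
0.3 [0.5871 0.1338 0.1208] [317.3 281.8] tool units to it [-0.09  0.09  1.4 ]
0.4 [0.5854 0.1342 0.1255] [314.2 285.7] tool units to it [-0.16  0.09  1.21]
pin grip proj [226.91248887 282.64877986] base hinge [232.88592925 269.98061535]
```

View pics/wmz.png

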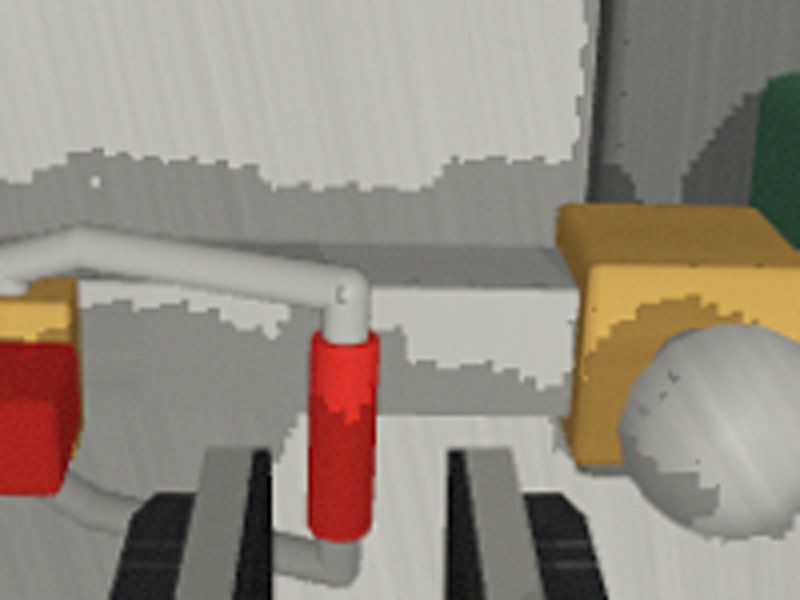

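Request:
carry_out([
  [[-0.16,0.09,0,0,0.2],[0,0,0.2,0,0.2],[0,0,0.3,0,0.2],[0,0,0.3,0,0.2],[0,0,0.2,0,0.2],[0,0,0,0,0.2],[0,0,0,0,0.2],[0,0,0,0,0.2]],
])

```text
time: 22.17
ee_pos: [0.5855, 0.1347, 0.131]
tcp_rot: [3.123, -0.289, 0.047]
wrist_force: [-0.7, 0.1, -0.3]
grip_width: 0.0171
```

```bash
python3 w.py wn 230 200 200 150 4;python3 ring.py wn 0.3 0.4
```

```text
t 22.1667 [0.5855 0.1347 0.131 ] xang -0.1846858227502758 zaxis [ 0.0291 -0.0077 -0.9995] F [-0.69  0.1  -0.27] grip 0.01713870374878412
[ 199  281   49   45 1951] [224.  303.3]
[314 280  20  59 964] [322.9 309.3]
0.3 [0.5871 0.1338 0.1208] [325.3 300.8] tool units to it [0.06 0.02 0.41]
0.4 [0.5854 0.1342 0.1255] [321.9 305.7] tool units to it [-0.    0.02  0.22]
pin grip proj [222.42283767 301.76327745] base hinge [229.29015749 286.02345998]
```

View pics/wnz.png

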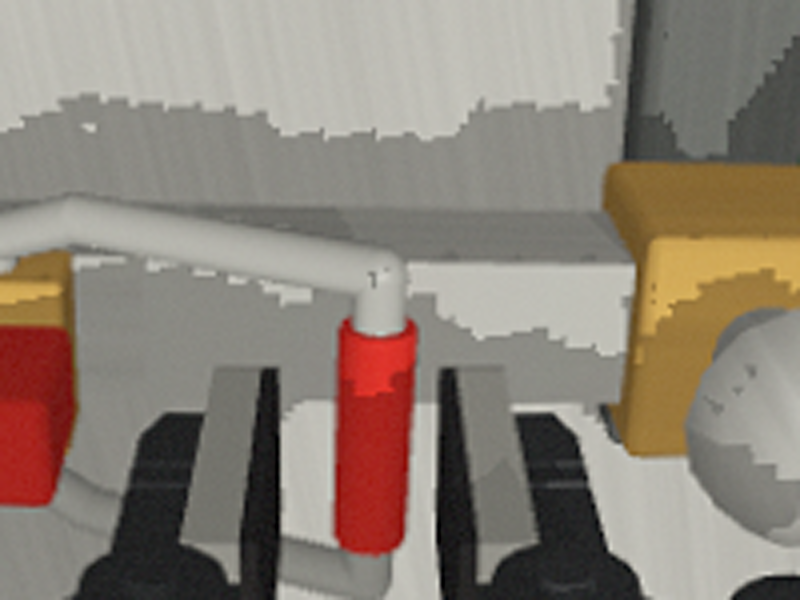

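Request:
carry_out([
  [[0.05,0,0.2,0,0.2],[0,0,0.25,0,0.2],[0,0,0.12,0,0.2],[0,0,0,0,0.2],[0,0,0,0,0],[0,0,0,0,0],[0,0,0,0,0],[0,0,0,0,0]],
], grip_force=20)

```text
time: 22.88
ee_pos: [0.5883, 0.1352, 0.1158]
tcp_rot: [3.125, -0.291, 0.049]
wrist_force: [-0.0, 0.3, -0.5]
grip_width: 0.0076
```

```bash
python3 w.py wo 230 200 200 150 4;python3 ring.py wo 0.3 0.4
```

```text
t 22.8833 [0.5883 0.1352 0.1158] xang -0.18573502701363864 zaxis [ 0.031  -0.0058 -0.9995] F [-0.    0.34 -0.5 ] grip 0.007597090582357944
[ 309  295   22   63 1122] [319.3 326.9]
[ 186  298   53   50 2275] [212.3 321.8]
0.3 [0.5871 0.1338 0.1208] [320.7 319.6] tool units to it [-0.03  0.06 -0.2 ]
0.4 [0.5854 0.1342 0.1255] [317.  325.3] tool units to it [-0.09  0.06 -0.39]
pin grip proj [209.8012852  320.35606022] base hinge [218.0310604  302.05935877]
```

View pics/woz.png

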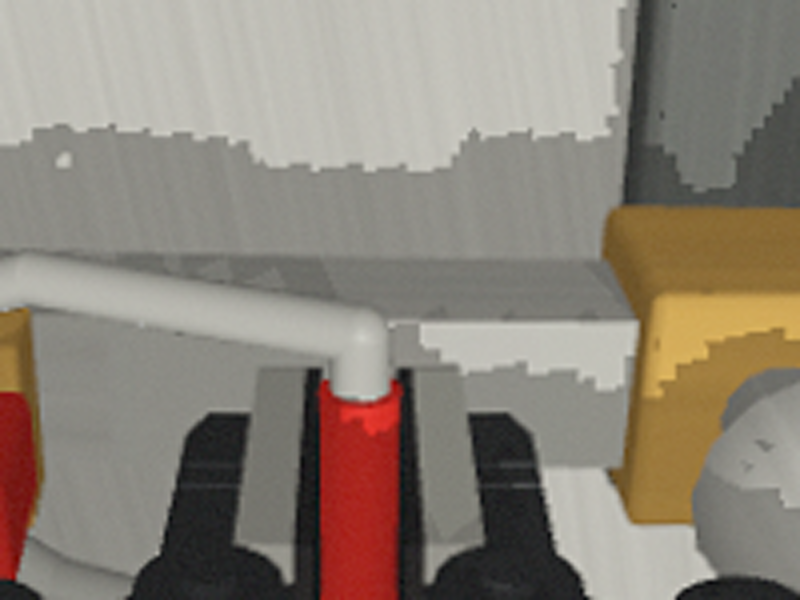

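Request:
carry_out([
  [[-0.11,0,-0.27,0,0],[-0.15,0,-0.25,0,0],[-0.19,0,-0.22,0,0],[-0.23,0,-0.19,0,0],[-0.26,0,-0.16,0,0],[0,0,0,0,0],[0,0,0,0,0],[0,0,0,0,0]],
])

```text
time: 23.6
ee_pos: [0.5629, 0.14, 0.1457]
tcp_rot: [3.125, -0.29, 0.058]
wrist_force: [1.5, 0.1, -4.1]
grip_width: 0.0081
```

```bash
python3 w.py wp 230 200 200 150 4;python3 ring.py wp 0.7 0.8 0.9 1 1.1
```

```text
t 23.6 [0.5629 0.14   0.1457] xang -0.18494130447797696 zaxis [ 0.0366 -0.006  -0.9993] F [ 1.54  0.1  -4.08] grip 0.008106005184967515
[ 245  272   46   42 1610] [266.9 292. ]
[ 310  292   20   62 1081] [319.2 323.4]
0.7 [0.5778 0.1357 0.1382] [355.  304.7] tool units to it [0.6  0.06 0.32]
0.8 [0.5744 0.1364 0.1419] [348.5 308.7] tool units to it [0.47 0.06 0.17]
0.9 [0.5708 0.1371 0.1452] [340.9 312.4] tool units to it [0.33 0.05 0.03]
1.0 [0.5668 0.1379 0.1481] [332.1 315.8] tool units to it [ 0.17  0.05 -0.09]
1.1 [0.5625 0.1388 0.1506] [322.4 318.8] tool units to it [ 0.    0.05 -0.2 ]
pin grip proj [274.04401028 290.38502537] base hinge [276.41967177 276.43155411]
```

View pics/wp.png

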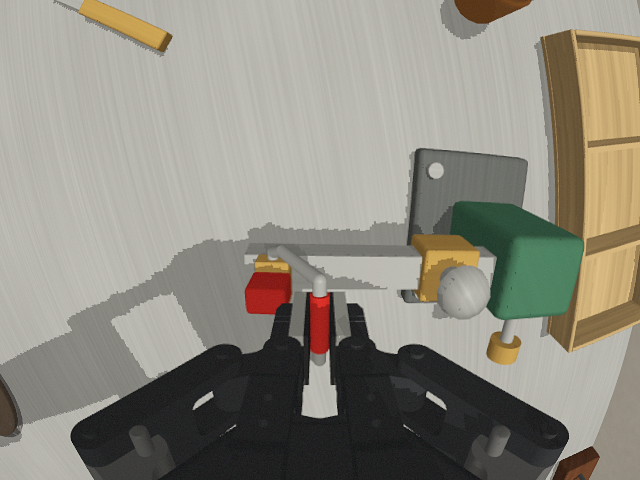

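Request:
carry_out([
  [[-0.28,0,-0.14,0,0],[-0.29,0,-0.09,0,0],[-0.3,0,-0.04,0,0],[-0.3,0,0,0,0],[-0.29,0,0.04,0,0],[-0.28,0,0.08,0,0],[0,0,0,0,0],[0,0,0,0,0]],
])

```text
time: 24.32
ee_pos: [0.5203, 0.1483, 0.1505]
tcp_rot: [3.125, -0.288, 0.076]
wrist_force: [3.5, -1.3, -2.6]
grip_width: 0.008
```

```bash
python3 w.py wq 230 200 200 150 4;python3 ring.py wq 1.7 1.8 1.9 2.0 2.1
```

```text
t 24.3167 [0.5203 0.1483 0.1505] xang -0.1836921073019887 zaxis [ 0.0481 -0.0066 -0.9988] F [ 3.5  -1.31 -2.57] grip 0.007978742860693718
[ 334  268   40   40 1272] [355.3 285.2]
[ 310  289   20   60 1017] [319.5 319.1]
1.7 [0.534  0.1446 0.1556] [355.8 317.7] tool units to it [ 0.57  0.05 -0.18]
1.8 [0.5292 0.1456 0.1547] [344.2 317. ] tool units to it [ 0.38  0.04 -0.15]
1.9 [0.5245 0.1465 0.1533] [332.8 315.6] tool units to it [ 0.18  0.04 -0.1 ]
2.0 [0.5199 0.1474 0.1515] [321.9 313.6] tool units to it [-0.01  0.04 -0.04]
2.1 [0.5156 0.1483 0.1492] [311.5 311.2] tool units to it [-0.19  0.04  0.04]
pin grip proj [359.51605477 285.38414987] base hinge [354.97313749 272.27905914]
```

View pics/wq.png

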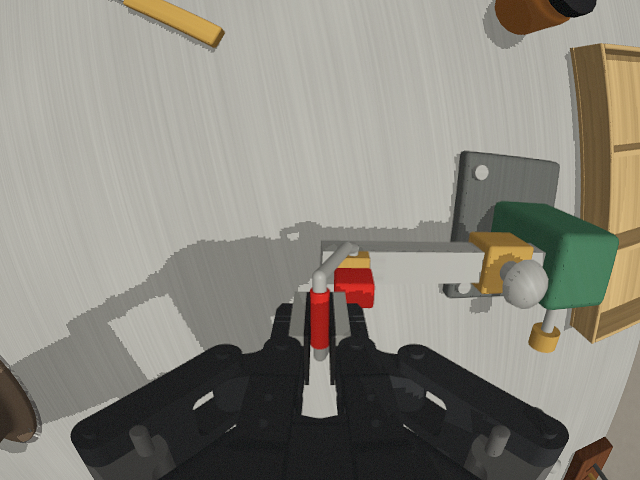

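Request:
carry_out([
  [[-0.26,0,0.13,0,0],[-0.25,0,0.17,0,0],[-0.22,0,0.21,0,0],[-0.18,0,0.24,0,0],[-0.14,0,0.26,0,0],[-0.1,0,0.27,0,0],[0,0,0,0,0],[0,0,0,0,0]],
])

```text
time: 25.03
ee_pos: [0.4932, 0.1541, 0.116]
tcp_rot: [3.126, -0.288, 0.082]
wrist_force: [1.8, -0.2, 2.7]
grip_width: 0.0079
```

```bash
python3 w.py wr 230 200 200 150 4;python3 ring.py wr 2.5 2.6 2.7 2.8 2.9
```

```text
t 25.0333 [0.4932 0.1541 0.116 ] xang -0.18391472346040147 zaxis [ 0.0516 -0.0062 -0.9986] F [ 1.81 -0.16  2.68] grip 0.007892540229455191
[ 310  291   20   61 1049] [319.4 321.9]
[ 399  296   54   48 2210] [424.8 319.2]
2.5 [0.501  0.1513 0.1359] [346.2 337.2] tool units to it [ 0.37  0.05 -0.78]
2.6 [0.4983 0.1518 0.1318] [338.2 331.9] tool units to it [ 0.25  0.05 -0.62]
2.7 [0.496  0.1523 0.1274] [331.5 326.3] tool units to it [ 0.15  0.05 -0.45]
2.8 [0.4941 0.1527 0.1227] [326.1 320.7] tool units to it [ 0.06  0.05 -0.27]
2.9 [0.4927 0.1529 0.118 ] [322.  315.2] tool units to it [-0.    0.05 -0.08]
pin grip proj [432.16068919 317.08707913] base hinge [421.06622595 299.73410839]
```

View pics/wr.png

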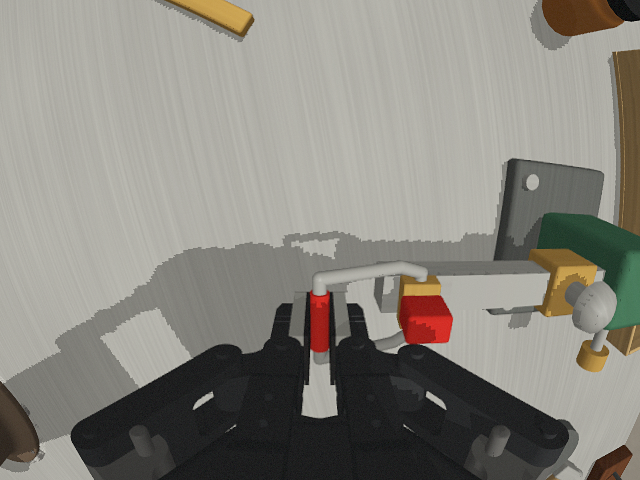

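Request:
carry_out([
  [[-0.08,0,0.29,0,0],[-0.04,0,0.3,0,0],[0.01,0,0.3,0,0],[0.02,0,0.2,0,0],[0,0,0,0,0],[0,0,0,0,0],[0,0,0,0,0],[0,0,0,0,0]],
])

```text
time: 25.75
ee_pos: [0.4936, 0.1542, 0.0865]
tcp_rot: [3.126, -0.29, 0.082]
wrist_force: [1.8, -0.8, 3.5]
grip_width: 0.0078
```

Request:
carry_out([
  [[0,0,0,0,0.2],[0,0,0,0,0.2],[0,0,0,0,0.2],[-0.05,0,-0.3,0,0.2],[0,0,-0.6,0,0.2],[0,0,-0.6,0,0.2],[0,0,-0.4,0,0.1],[0,0,0,0,0]],
])

```text
time: 26.42
ee_pos: [0.5015, 0.1531, 0.137]
tcp_rot: [3.126, -0.284, 0.129]
wrist_force: [-1.7, -1.0, 0.3]
grip_width: 0.0076
```

```bash
python3 w.py ws 230 200 200 150 4;python3 ring.py ws 3.1 3.2 3.3 3.4 3.5 4.04
```

```text
t 26.4167 [0.5015 0.1531 0.137 ] xang -0.18134059441955824 zaxis [ 0.0814 -0.0079 -0.9967] F [-1.7  -1.03  0.31] grip 0.007563859035171864
[ 373  279   47   41 1734] [395.1 299.1]
[ 310  288   19   60 1000] [319.4 318.1]
3.1 [0.4913 0.1532 0.1081] [297.6 286.8] tool units to it [-0.49  0.07  1.12]
3.2 [0.4914 0.1532 0.1031] [297.4 282.7] tool units to it [-0.51  0.08  1.32]
3.3 [0.4919 0.1531 0.0981] [298.2 278.8] tool units to it [-0.5   0.08  1.52]
3.4 [0.4929 0.1529 0.0932] [299.8 275.2] tool units to it [-0.48  0.08  1.72]
3.5 [0.4944 0.1526 0.0885] [302.3 271.8] tool units to it [-0.43  0.08  1.91]
4.04 [0.5098 0.1495 0.0669] [326.4 257.8] tool units to it [0.12 0.1  2.82]
pin grip proj [400.8710609  297.09285782] base hinge [392.00510738 282.82611514]
```

View pics/ws.png

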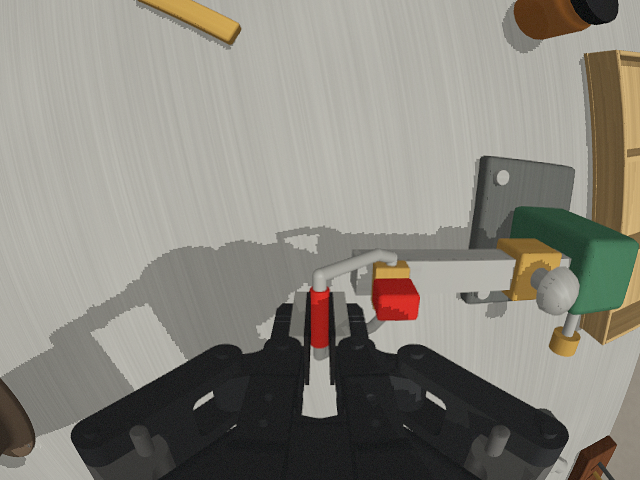

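```bash
python3 - <<'E'
from rig import r
import cv2
c=r.read_camera("side")["pixels"]
a=cv2.resize(c[160:225,250:320],None,fx=8,fy=8,interpolation=cv2.INTER_CUBIC)
cv2.imwrite("pics/s4.png",a[:,:,::-1])
w=r.read_camera("wrist")["pixels"]
cv2.imwrite("pics/ws2.png",cv2.resize(w[240:340,330:440],None,fx=6,fy=6,interpolation=cv2.INTER_CUBIC)[:,:,::-1])
E
```

```text
(no output)
```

View pics/s4.png

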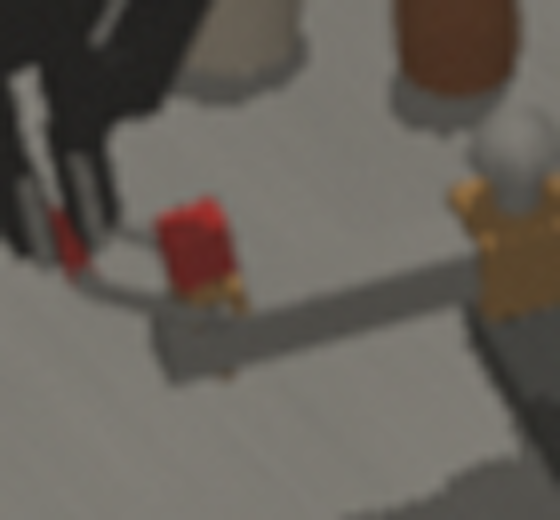

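View pics/ws2.png

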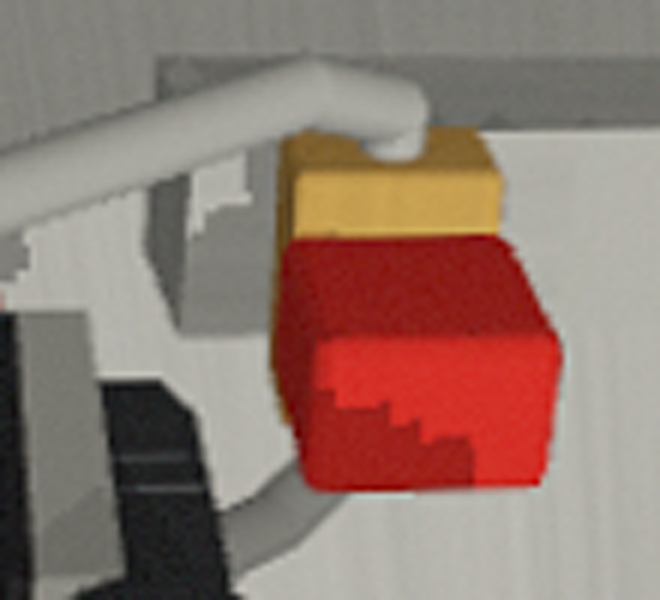

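The sleeve had not been let go before the lift; the ring came back up to about 2.4 rad and the pin may have been tugged. I'll release here fully and check.

Request:
carry_out([
  [[0,0,0,0,0.3],[0,0,0,0,0.3],[0,0,0,0,0.3],[0,0,0,0,0.3],[0,0,0,0,0.3],[0,0,0,0,0.3],[0,0,0,0,0.3],[0,0,0,0,0.3]],
])

```text
time: 27.23
ee_pos: [0.4916, 0.1532, 0.1305]
tcp_rot: [3.123, -0.282, 0.097]
wrist_force: [1.3, -1.2, -0.3]
grip_width: 0.0253
```

```bash
python3 w.py wt 300 220 160 130 5;python3 ring.py wt 2.3 2.4 2.5
```

```text
t 27.2333 [0.4916 0.1532 0.1305] xang -0.1803933769448859 zaxis [ 0.061  -0.0095 -0.9981] F [ 1.34 -1.22 -0.33] grip 0.025336508912927713
[ 396  281   49   43 1872] [419.5 302. ]
[ 329  289   21   61 1127] [338.9 319.8]
2.3 [0.5077 0.1499 0.1433] [364.2 324.9] tool units to it [ 0.69  0.01 -0.47]
2.4 [0.5042 0.1506 0.1398] [354.5 320.8] tool units to it [ 0.54  0.01 -0.34]
2.5 [0.501  0.1513 0.1359] [345.8 316.5] tool units to it [ 0.4   0.01 -0.19]
pin grip proj [425.1547441  299.73251654] base hinge [414.90029853 284.76417681]
```

View pics/wtz.png

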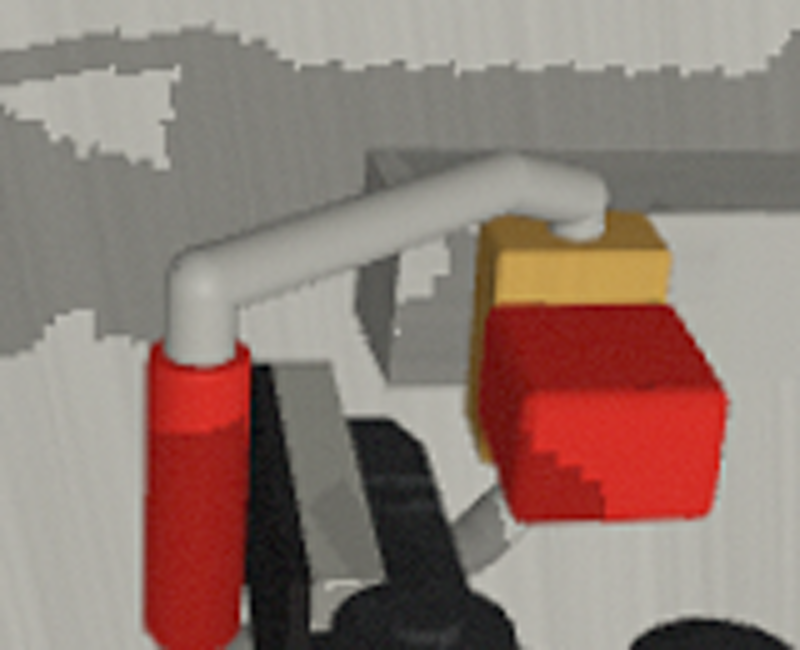

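Request:
carry_out([
  [[0.15,0,0,0,0.3],[0.03,0,-0.3,0,0.3],[0.03,0,-0.5,0,0.3],[0.04,0,-0.6,0,0.3],[0.04,0,-0.6,0,0.3],[0.03,0,-0.5,0,0.2],[0,0,0,0,0],[0,0,0,0,0]],
])

```text
time: 27.95
ee_pos: [0.4945, 0.152, 0.1971]
tcp_rot: [3.123, -0.284, 0.087]
wrist_force: [-0.7, -0.5, -0.9]
grip_width: -0.0003
```

```bash
python3 w.py wu 300 200 160 130 5;python3 ring.py wu 2.3 2.4 2.5 2.6; python3 - <<'E'
from rig import r
import cv2
c=r.read_camera("side")["pixels"]
a=cv2.resize(c[160:225,250:320],None,fx=8,fy=8,interpolation=cv2.INTER_CUBIC)
cv2.imwrite("pics/s5.png",a[:,:,::-1])
E
```

```text
t 27.95 [0.4945 0.152  0.1971] xang -0.18133912335893781 zaxis [ 0.0551 -0.0098 -0.9984] F [-0.69 -0.49 -0.88] grip -0.00026419293280611524
[316 239  14  46 617] [322.5 261.6]
[368 238  34  29 930] [384.3 252.1]
2.3 [0.5077 0.1499 0.1433] [339.6 263.3] tool units to it [ 0.41 -0.01  2.18]
2.4 [0.5042 0.1506 0.1398] [332.8 261.1] tool units to it [ 0.26 -0.02  2.31]
2.5 [0.501  0.1513 0.1359] [326.9 258.7] tool units to it [ 0.13 -0.02  2.46]
2.6 [0.4983 0.1518 0.1318] [321.7 256.2] tool units to it [ 0.   -0.02  2.62]
pin grip proj [388.12262199 250.85481269] base hinge [382.41384238 242.25757199]
```

View pics/wuz.png

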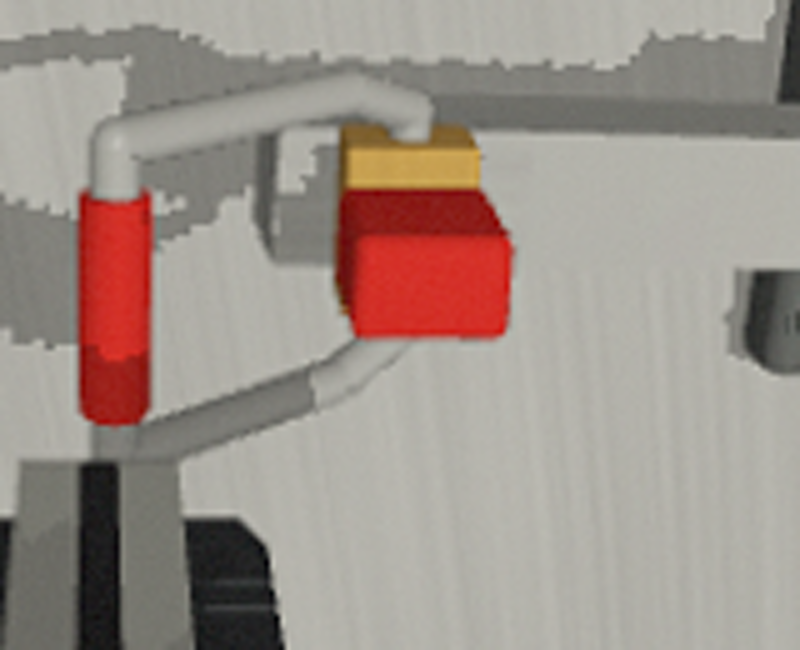

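View pics/s5.png

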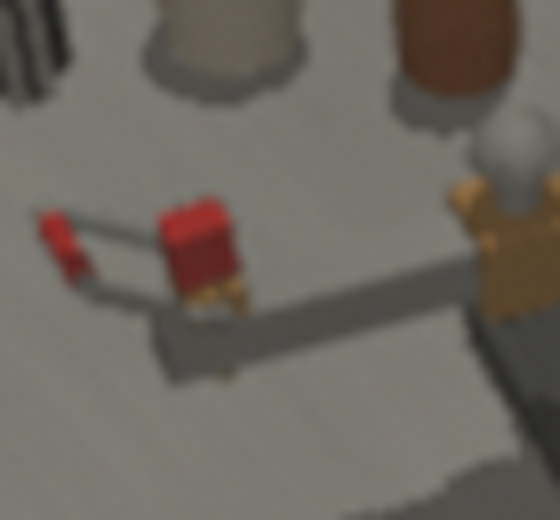

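Request:
carry_out([
  [[0.5,0,0,0,0],[0.6,0,0,0,0],[0.6,0,0.2,0,0],[0.1,0,0.5,0,0],[0,0,0.5,0,0],[0,0,0.5,0,0],[0,0,0,0,0],[0,0,0,0,0]],
])

```text
time: 28.72
ee_pos: [0.5415, 0.1412, 0.1461]
tcp_rot: [3.12, -0.284, 0.07]
wrist_force: [0.2, -0.0, 0.3]
grip_width: 0.0
```

```bash
python3 w.py wv 230 220 180 130 4;python3 ring.py wv 2.5
```

```text
t 28.7167 [0.5415 0.1412 0.1461] xang -0.1814881005304912 zaxis [ 0.0437 -0.0123 -0.999 ] F [ 0.23 -0.05  0.35] grip 4.896291826814747e-05
[ 290  266   41   38 1172] [308.6 281.3]
[215 269  23  59 972] [226.3 298.9]
2.5 [0.501  0.1513 0.1359] [231.3 295.7] tool units to it [-1.68 -0.11  0.33]
pin grip proj [316.62072678 284.33123677] base hinge [315.3974232  270.62666073]
```

View pics/wvz.png

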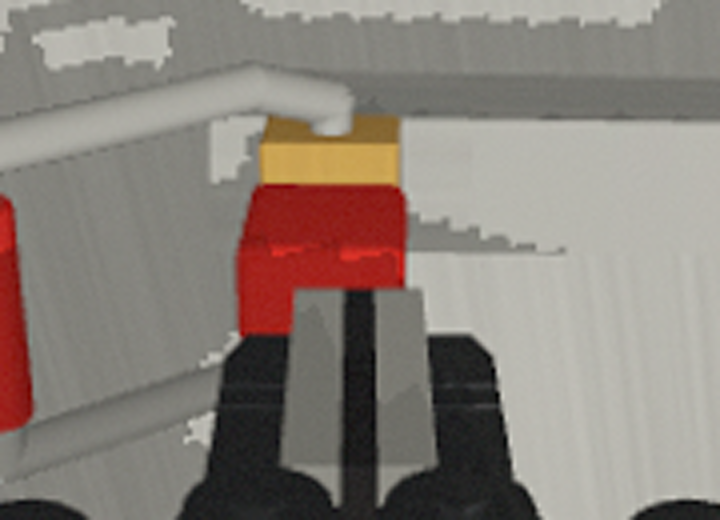

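Request:
carry_out([
  [[0,0,0.2,0,0],[0,0,0.1,0,0],[0,0,0.1,0,0],[0,0,0.08,0,0],[0,0,0.08,0,0],[0,0,0.08,0,0],[0,0,0.08,0,0],[0,0,0.08,0,0]],
])

```text
time: 29.43
ee_pos: [0.5461, 0.1407, 0.1333]
tcp_rot: [3.119, -0.281, 0.083]
wrist_force: [-4.8, -1.1, 10.9]
grip_width: -0.0003
```

Request:
carry_out([
  [[0,0,0.1,0,0],[0,0,0.12,0,0],[0,0,0.12,0,0],[0,0,0.12,0,0],[0,0,0.12,0,0],[0,0,0.12,0,0],[0,0,0.12,0,0],[0,0,0.12,0,0]],
])

```text
time: 30.1
ee_pos: [0.5463, 0.1407, 0.1332]
tcp_rot: [3.116, -0.278, 0.074]
wrist_force: [-6.5, -1.3, 15.2]
grip_width: 0.0001
```

```bash
python3 w.py ww 230 220 180 130 4;python3 ring.py ww 2.5
```

```text
t 30.1 [0.5463 0.1407 0.1332] xang -0.17773275343399988 zaxis [ 0.0457 -0.0162 -0.9988] F [-6.52 -1.25 15.19] grip 9.062712192769969e-05
[287 275  43  32 847] [304.7 286.9]
[ 207  285   27   63 1127] [220.2 316.9]
2.5 [0.501  0.1513 0.1359] [215.8 309.8] tool units to it [-1.85 -0.09 -0.2 ]
pin grip proj [307.28726505 297.25209775] base hinge [306.66960245 281.52061224]
```

View pics/wwz.png

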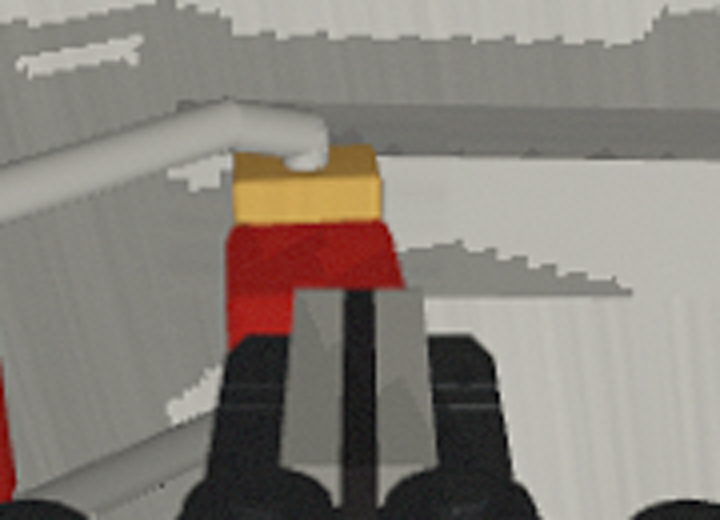

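Pin re-seated (z 0.1332 under 15 N). Now over the sleeve, fingers shut, to push it down from above.

Request:
carry_out([
  [[0,0,-0.3,0,0],[0,0,-0.5,0,0],[-0.3,0,-0.4,0,0],[-0.6,0,0,0,0],[-0.6,0,0,0,0],[-0.4,0,0,0,0],[0,0,0,0,0],[0,0,0,0,0]],
])

```text
time: 30.82
ee_pos: [0.4994, 0.1509, 0.1671]
tcp_rot: [3.119, -0.278, 0.088]
wrist_force: [0.3, 0.2, 0.1]
grip_width: -0.0002
```

```bash
python3 w.py wx 230 220 200 150 4;python3 ring.py wx 2.4 2.5 2.6
```

```text
t 30.8167 [0.4994 0.1509 0.1671] xang -0.1779894144485529 zaxis [ 0.0554 -0.0137 -0.9984] F [0.27 0.21 0.09] grip -0.00020067621162929422
[ 370  253   41   36 1273] [389.5 270.2]
[314 258  16  34 505] [321.5 275.6]
2.4 [0.5042 0.1506 0.1398] [328.1 282.7] tool units to it [ 0.12 -0.03  1.1 ]
2.5 [0.501  0.1513 0.1359] [321.3 279.5] tool units to it [-0.01 -0.03  1.25]
2.6 [0.4983 0.1518 0.1318] [315.5 276.2] tool units to it [-0.13 -0.03  1.41]
pin grip proj [391.38441667 269.02645484] base hinge [384.75724571 257.96968476]
```

View pics/wxz.png

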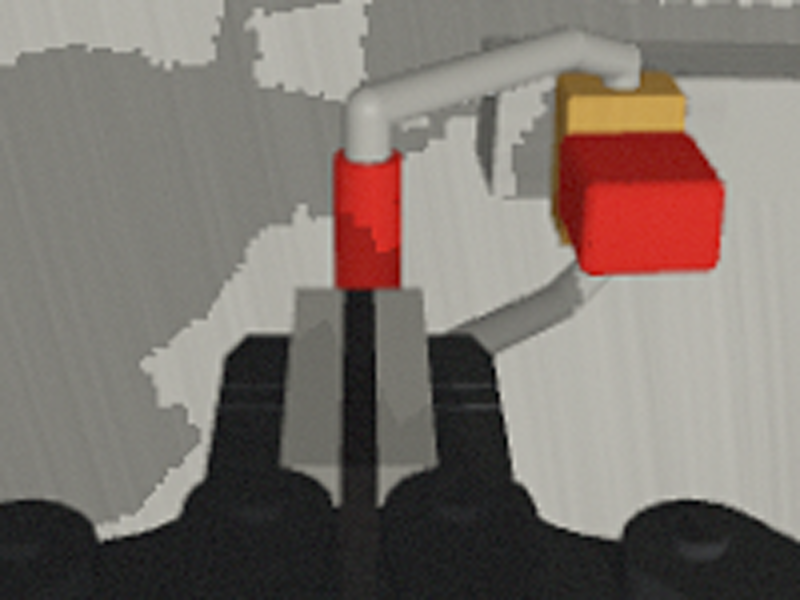

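Request:
carry_out([
  [[-0.05,0,0.4,0,0],[-0.05,0,0.4,0,0],[-0.05,0,0.3,0,0],[-0.05,0,0.3,0,0],[-0.04,0,0.3,0,0],[-0.03,0,0.3,0,0],[-0.02,0,0.3,0,0],[0,0,0,0,0]],
])

```text
time: 31.53
ee_pos: [0.496, 0.1508, 0.1013]
tcp_rot: [3.118, -0.281, 0.084]
wrist_force: [-0.7, -0.4, 0.1]
grip_width: 0.0002
```

```bash
python3 w.py wy 230 220 200 150 4;python3 ring.py wy 2.9 3.0 3.1 3.2
```

```text
t 31.5333 [0.496  0.1508 0.1013] xang -0.17952040269279954 zaxis [ 0.0525 -0.0142 -0.9985] F [-0.73 -0.37  0.15] grip 0.00018240830867804607
[303 278  19  15 218] [312.2 285.9]
[ 406  305   61   54 2581] [435.8 330.7]
2.9 [0.4927 0.1529 0.118 ] [315.7 328.2] tool units to it [-0.11 -0.06 -0.67]
3.0 [0.4918 0.1531 0.1131] [312.8 321.8] tool units to it [-0.16 -0.06 -0.48]
3.1 [0.4913 0.1532 0.1081] [311.2 315.7] tool units to it [-0.19 -0.06 -0.28]
3.2 [0.4914 0.1532 0.1031] [310.9 309.9] tool units to it [-0.2  -0.06 -0.08]
pin grip proj [436.35428828 330.36180086] base hinge [424.01397932 310.16307557]
```

View pics/wyz.png

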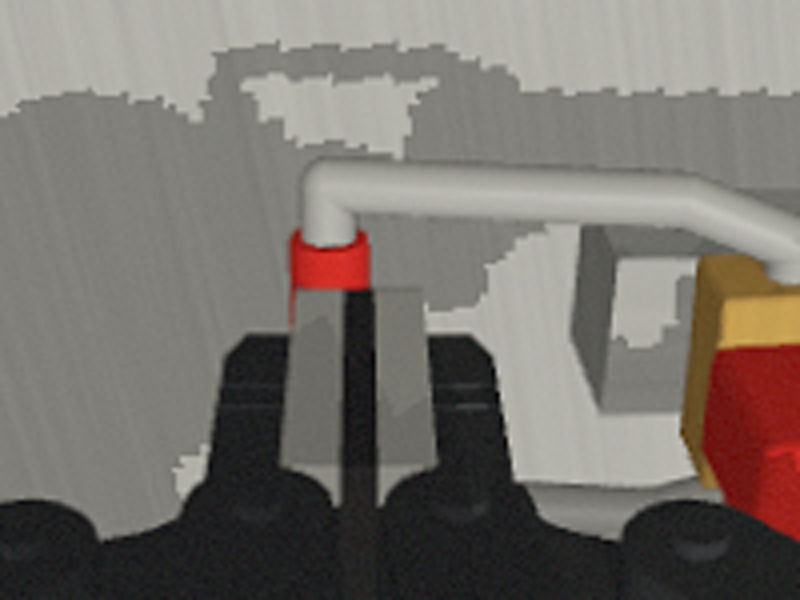

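Request:
carry_out([
  [[0.02,0,0.2,0,0],[0.02,0,0.2,0,0],[0.03,0,0.2,0,0],[0.03,0,0.2,0,0],[0.03,0,0.15,0,0],[0.03,0,0.1,0,0],[0,0,0,0,0],[0,0,0,0,0]],
])

```text
time: 32.25
ee_pos: [0.5008, 0.1507, 0.0762]
tcp_rot: [3.119, -0.283, 0.077]
wrist_force: [-1.8, -0.6, 4.0]
grip_width: -0.0002
```

```bash
python3 w.py wz 230 220 220 150 3;python3 ring.py wz 3.7 3.8 3.9 4.0 
```

```text
t 32.25 [0.5008 0.1507 0.0762] xang -0.1809311326170888 zaxis [ 0.0484 -0.0132 -0.9987] F [-1.8  -0.63  3.95] grip -0.00019733447656130666
[324 279  19  25 253] [335. 290.]
[ 418  339   71   46 1514] [458.5 357.5]
3.7 [0.4987 0.1517 0.0795] [317.6 313.2] tool units to it [-0.08 -0.03 -0.14]
3.8 [0.5015 0.1512 0.0754] [323.7 308.5] tool units to it [ 0.02 -0.02  0.03]
3.9 [0.5047 0.1505 0.0716] [330.4 304.3] tool units to it [ 0.15 -0.02  0.19]
4.0 [0.5083 0.1498 0.0682] [337.7 300.6] tool units to it [ 0.28 -0.02  0.34]
pin grip proj [445.80035064 370.81196619] base hinge [431.36336406 343.99807947]
```

View pics/wz.png

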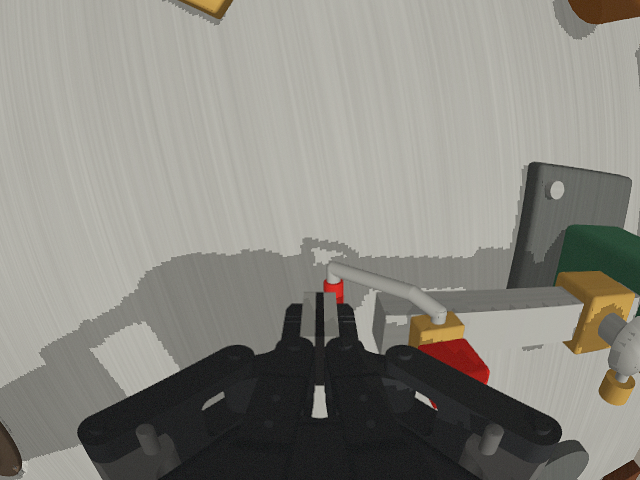

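Request:
carry_out([
  [[0.03,0,0.08,0,0],[0.03,0,0.08,0,0],[0.02,0,0.08,0,0],[0,0,0.06,0,0],[0,0,0.04,0,0],[0,0,0,0,0],[0,0,0,0,0],[0,0,0,0,0]],
])

```text
time: 32.97
ee_pos: [0.5034, 0.1496, 0.0711]
tcp_rot: [3.118, -0.285, 0.075]
wrist_force: [-2.6, 0.4, 3.9]
grip_width: 0.0001
```

```bash
python3 w.py xa ;python3 ring.py xa 3.9 4.0 4.04
```

```text
t 32.9667 [0.5034 0.1496 0.0711] xang -0.18235354287587552 zaxis [ 0.047  -0.0143 -0.9988] F [-2.63  0.39  3.86] grip 0.00012159027629896242
[326 279  19  25 280] [336.9 290.5]
[419 345  64  37 887] [454.5 359.1]
[415 391  23  26 345] [425.7 405.4]
3.9 [0.5047 0.1505 0.0716] [324.9 308.9] tool units to it [ 0.05 -0.04 -0.02]
4.0 [0.5083 0.1498 0.0682] [332.6 305. ] tool units to it [ 0.18 -0.04  0.13]
4.04 [0.5098 0.1495 0.0669] [335.8 303.6] tool units to it [ 0.24 -0.04  0.18]
pin grip proj [443.17749414 379.6970821 ] base hinge [428.61944244 351.0468835 ]
```

View pics/xa.png

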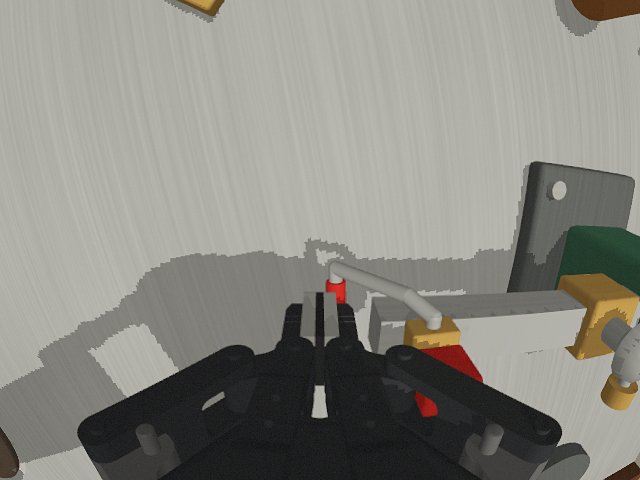

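Request:
carry_out([
  [[0,0,-0.1,0,0],[-0.1,0,-0.3,0,0],[-0.2,0,-0.5,0,0],[-0.2,0,-0.7,0,0],[-0.2,0,-0.8,0,0],[-0.2,0,-0.8,0,0],[0,0,-0.8,0,0],[0,0,0,0,0]],
])

```text
time: 33.68
ee_pos: [0.4761, 0.1552, 0.1732]
tcp_rot: [3.118, -0.285, 0.078]
wrist_force: [0.9, 0.2, 0.3]
grip_width: 0.0001
```

```bash
python3 w.py xb 310 190 170 130 4;python3 ring.py xb 3.8 3.9 4.0 4.04;  python3 - <<'E'
from rig import r
import cv2
c=r.read_camera("side")["pixels"]
a=cv2.resize(c[160:225,250:320],None,fx=8,fy=8,interpolation=cv2.INTER_CUBIC)
cv2.imwrite("pics/s6.png",a[:,:,::-1])
E
```

```text
t 33.6833 [0.4761 0.1552 0.1732] xang -0.18188679970320576 zaxis [ 0.0489 -0.0143 -0.9987] F [0.86 0.24 0.31] grip 6.131145917637781e-05
[356 218  12  39 420] [361.6 237.1]
[ 408  248   41   34 1187] [427.7 264.3]
3.8 [0.5015 0.1512 0.0754] [351.6 237.8] tool units to it [ 0.83 -0.05  3.96]
3.9 [0.5047 0.1505 0.0716] [355.5 236.1] tool units to it [ 0.95 -0.04  4.12]
4.0 [0.5083 0.1498 0.0682] [359.8 234.6] tool units to it [ 1.09 -0.04  4.26]
4.04 [0.5098 0.1495 0.0669] [361.7 234. ] tool units to it [ 1.15 -0.04  4.32]
pin grip proj [428.52364184 263.46634483] base hinge [419.97778612 253.22943472]
```

View pics/xbz.png

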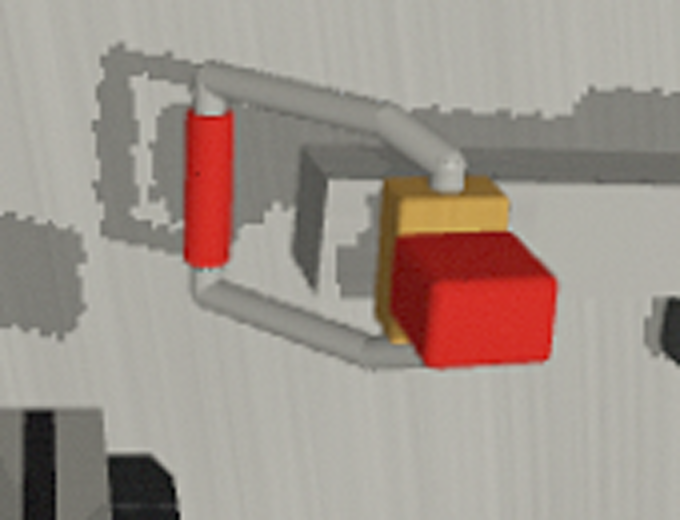

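View pics/s6.png

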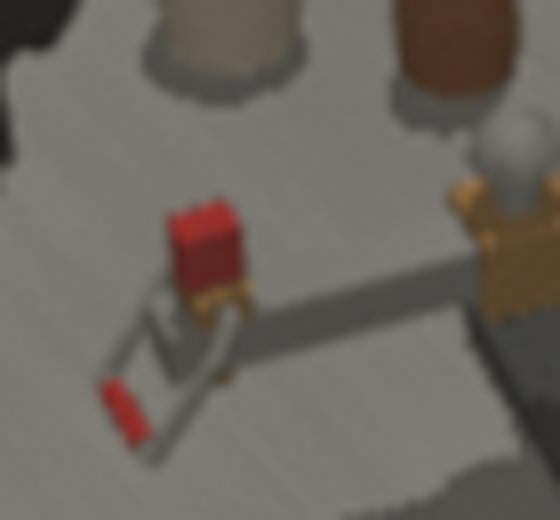

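Ring matches 4.04 rad and the pin looks upright. I'll press the pin's top once more to confirm its height.

Request:
carry_out([
  [[0.5,0.03,0,0,0],[0.7,0,0,0,0],[0.7,0,0,0,0],[0.6,0,0,0,0],[0,0,0.5,0,0],[0,0,0.5,0,0],[0,0,0,0,0],[0,0,0,0,0]],
])

```text
time: 34.45
ee_pos: [0.54, 0.1379, 0.1358]
tcp_rot: [3.112, -0.284, 0.053]
wrist_force: [0.3, 0.2, 0.4]
grip_width: 0.0003
```

```bash
python3 w.py xc 230 200 180 130 4;python3 ring.py xc 4.04
```

```text
t 34.45 [0.54   0.1379 0.1358] xang -0.18199534854725066 zaxis [ 0.0326 -0.0196 -0.9993] F [0.27 0.24 0.35] grip 0.000273840145205761
[257 226  17  45 608] [265.3 248.2]
[ 298  266   44   38 1192] [319.3 281. ]
4.04 [0.5098 0.1495 0.0669] [264.8 245. ] tool units to it [-1.37 -0.27  2.71]
pin grip proj [319.7328596  286.72015395] base hinge [318.50317799 271.74398687]
```

View pics/xcz.png

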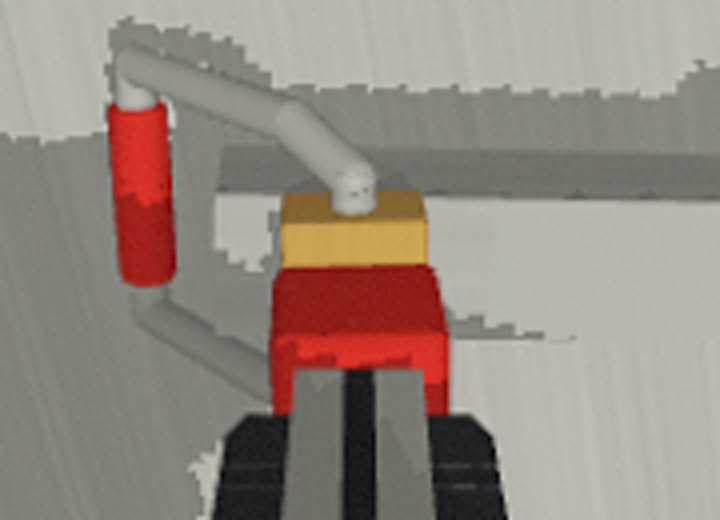

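Request:
carry_out([
  [[0,-0.18,0,0,0],[0,0,0.06,0,0],[0,0,0.06,0,0],[0,0,0.08,0,0],[0,0,0.08,0,0],[0,0,0.08,0,0],[0,0,0.08,0,0],[0,0,0.08,0,0]],
])

```text
time: 35.17
ee_pos: [0.5411, 0.1422, 0.1332]
tcp_rot: [3.108, -0.279, 0.052]
wrist_force: [-3.9, -1.6, 8.1]
grip_width: 0.0
```

Request:
carry_out([
  [[0,0,-0.2,0,0],[0,0,-0.4,0,0],[0,0,-0.6,0,0],[0,0,-0.8,0,0],[0,0,-0.8,0,0],[-0.5,0,-0.8,0,0],[-0.7,0,0,0,0],[-0.7,0,0,0,0]],
])

```text
time: 35.83
ee_pos: [0.4949, 0.1542, 0.2332]
tcp_rot: [3.112, -0.279, 0.071]
wrist_force: [-1.2, 0.2, -0.6]
grip_width: 0.0003
```

Request:
carry_out([
  [[0,0,0,0,0],[0,0,0,0,0],[0,0,0,0,0],[0,0,0,0,0],[0,0,0,0,0],[0,0,0,0,0],[0,0,0,0,0],[0,0,0,0,0]],
])

```text
time: 36.5
ee_pos: [0.4964, 0.155, 0.2367]
tcp_rot: [3.114, -0.277, 0.08]
wrist_force: [0.3, -0.0, 0.4]
grip_width: 0.0
```

```bash
python3 w.py xd 280 150 170 130 4;python3 ring.py xd 3.9 4.0 4.04;  python3 - <<'E'
from rig import r
import cv2
c=r.read_camera("side")["pixels"]
a=cv2.resize(c[160:225,250:320],None,fx=8,fy=8,interpolation=cv2.INTER_CUBIC)
cv2.imwrite("pics/s7.png",a[:,:,::-1])
E
```

```text
t 36.5 [0.4964 0.155  0.2367] xang -0.17732576549030155 zaxis [ 0.0497 -0.0188 -0.9986] F [ 0.27 -0.03  0.42] grip 1.2513353931958941e-05
[322 202  10  32 291] [326.7 217.4]
[359 225  31  24 682] [373.9 236.4]
3.9 [0.5047 0.1505 0.0716] [321.3 216.5] tool units to it [0.01 0.05 6.61]
4.0 [0.5083 0.1498 0.0682] [325.2 215.5] tool units to it [0.15 0.06 6.76]
4.04 [0.5098 0.1495 0.0669] [326.9 215.1] tool units to it [0.21 0.06 6.81]
pin grip proj [374.48834489 235.52790668] base hinge [370.30931669 228.67388469]
```

View pics/xdz.png

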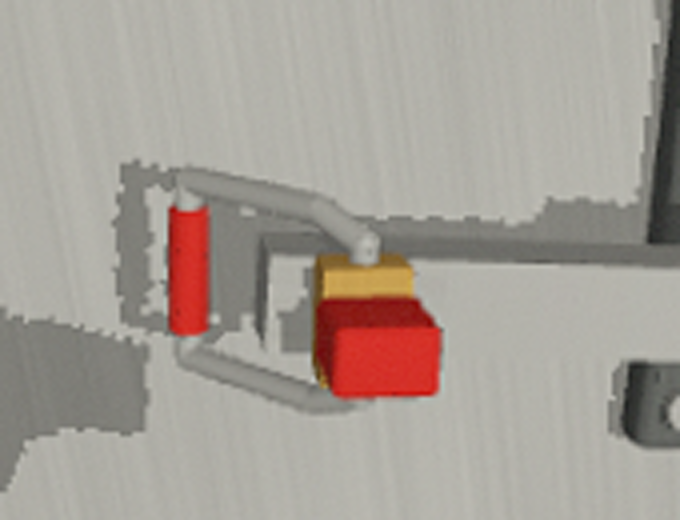

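View pics/s7.png

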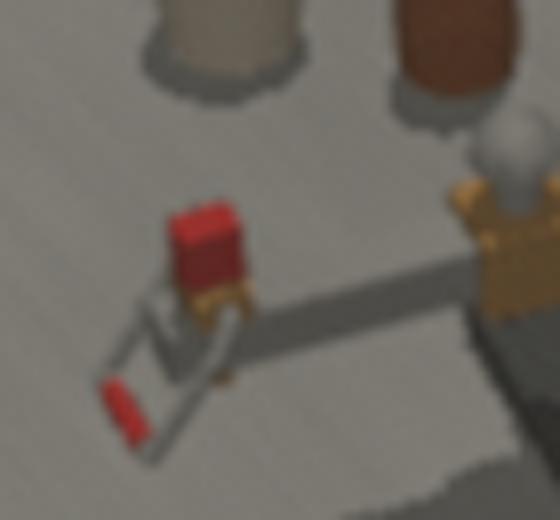

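The pin is home (z 0.1332 under a light press), the ring is at about 4.04 rad and the arm is clear.

```bash
python3 -c "
from rig import r
print(r.sign_off())"
```

```text
the job is handed in; nothing more can be done
None
```

The linchpin is in the bar's cross hole with its shoulder on the bar. The ring is swung over past the free end to about its stop. I handed the job in at about 36.5 s, and no verdict was reported.

**What I did:** I pulled the pin from its socket and found the hole at about (0.540, 0.1435) with the wrist camera. The pin leaned about 5° in the grip, so I straightened it while pushing it in, then pressed its top with shut fingers. I pinched the ring's sleeve, carried it over in an arc, and pushed it down the last part from above.

**What went wrong:** My first release of the ring failed because the fingers had not opened before I lifted. The ring came back to about 2.5 rad and the pin was tugged up and tilted slightly. I let go fully, pressed the pin home again and repeated the push.

**Last checks:**
- **Pin height:** with 8 N on its top the fingers stopped at z = 0.1332 m, against 0.133 m expected when home. The pin looks upright in the wrist and side views.
- **Ring:** the sleeve's column in the wrist view matches 4.04 rad to within a pixel; its row is about 2 pixels off.
- **Arm:** clear of everything, with the wrist force near zero.
- **Forces:** the highest wrist force I read was about 17 N, including during the pressing. I only saw readings at the end of each move, so a brief higher peak, such as during the tug, would not show.
- **Other tools:** I did not measure their positions at the end, but no move went near them.

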